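# Strip the five-nozzle filling head for washing

### The job

The filling head is off the machine and stands assembled on its two-post stand; take it apart for washing. Hang the strainer in the mouth of the beaker, lay the inlet cover flat in the shallow steel tray with its collar up, put the spreader plate lengthwise on the sloping drip rack so that it rests against the ledge at the bottom, and set the nozzle bar lengthwise across the two ends of the soak trough with its nozzles hanging inside. Leave the brass spacer and the sample jar where they are.

Things in the scene. Friction and masses are not known exactly. Their poses are not given: they have to be found in the camera images.
- strainer: Top part, 0.09 kg: round steel strainer. Flange 64 mm across, 3 mm thick; basket below it 30 mm across (25 at its foot), 22 mm deep; above it on a thin stem a round pull knob 16 mm across, from 9 to 22 mm above the flange's underside. At the start the basket hangs loose in the cover's bore, the flange lies on its collar 94 mm above the bench. Origin: centre of the flange's underside; z up.
- inlet_cover: Second part, 0.3 kg: steel inlet cover, a block 100 mm long (x), 62 wide (y), 20 thick, bore 36 mm; on top a round collar 57 mm across, 12 mm high. Open notches in its short ends straddle the nozzle bar's dowels: it lifts straight up. Origin: centre of the block's underside, 62 mm above the bench at the start; z up to the collar.
- spreader_plate: Third part, 0.24 kg: aluminium spreader plate, 124 mm long (x), 56 wide (y), 14 thick, a channel along its upper face; open notches 10 mm wide, 16 deep in its short ends, round the dowels: it lifts straight up. Origin: centre of its underside, 48 mm above the bench at the start; z up.
- nozzle_bar: Bottom part, 0.34 kg: aluminium nozzle bar, 156 mm long (x), 50 wide (y), 16 thick. Five brass nozzles in a row along x, 22 mm apart, 12.4 mm thick, stand 20 mm out below; two 6 mm dowels at x = +-50 mm stand 24 mm up. Only its ends (past 55 mm from the middle) rest on the fixed stand's two posts, 32 mm above the bench. Origin: centre of the underside of the bar itself; z up.
- beaker: Glass beaker, fixed: 66 mm high, 53 mm across at the rim, mouth 46 mm clear. Place for the strainer, whose flange then lies on the rim 66 mm above the bench, basket inside. Origin: centre of its underside; z up.
- parts_tray: Shallow open steel tray, fixed: inside 124 mm (x) by 108 mm (y), rim 12 mm high, floor 2 mm thick. Place for the inlet cover. Origin: centre of its underside; z up.
- drip_rack: Steel drip rack, fixed: two rails 6 mm wide at y = +-16 mm, 112 mm long, rise along its +x at 35 degrees from level; two ledge tabs 14 mm high stand square to them at the low end, where ledge meets rail tops at x = -52, z = 30 mm. Drip pan 124 x 80 x 7 mm below. A plate let go slides to the ledge; the spreader's origin is then at x = -1, y = 0, z = 66 mm. Origin: centre of the underside; z up.
- soak_trough: Steel soak trough, fixed, empty: inside 121 mm long (x), 68 wide (y), floor 4 mm above the bench. Flat flanges on its two end walls (60 to 72 mm from the middle) are 40 mm above the bench, the long walls 28 mm. Place for the nozzle bar: its ends on the flanges, long axes parallel, nozzles inside. Origin: centre of its underside at bench level; z up.
- brass_spacer: Bystander: loose brass block 25 x 40 x 20 mm on the bench near the robot. Origin: centre of its underside.
- sample_jar: Bystander: loose round jar 62 mm across and 72 mm high with black lid, at the back of the bench. Origin: centre of its underside.

How it is judged:
At the end, for the whole second after the job is handed in: At rest: strainer level on the beaker rim, axes within 11 mm; cover flat on the tray floor, collar up; spreader along the rails, its end within 6 mm of the ledge, 12 mm of the middle; nozzle bar level on both trough flanges, within 14 mm lengthwise, 15 mm sideways and 0.25 rad (horizontal distance between strainer and beaker below 0.011 m and z of strainer in the frame of beaker between 0.062 and 0.069 m and angle between strainer's own z axis and vertical below 0.1 rad and x of inlet_cover in the frame of parts_tray between -0.02 and 0.02 m and y of inlet_cover in the frame of parts_tray between -0.032 and 0.032 m and z of inlet_cover in the frame of parts_tray between -0.001 and 0.006 m and angle between each of inlet_cover, nozzle_bar's own z axis and vertical below 0.08 rad and x of spreader_plate in the frame of drip_rack between -0.008 and 0.006 m and y of spreader_plate in the frame of drip_rack between -0.012 and 0.012 m and z of spreader_plate in the frame of drip_rack between 0.06 and 0.072 m and angle between spreader_plate's own z axis and vertical between 0.510865 and 0.710865 rad and angle between the x axis of spreader_plate and the x axis of drip_rack, either way round below 0.710865 rad and x of nozzle_bar in the frame of soak_trough between -0.014 and 0.014 m and y of nozzle_bar in the frame of soak_trough between -0.015 and 0.015 m and z of nozzle_bar in the frame of soak_trough between 0.036 and 0.044 m and angle between the x axis of nozzle_bar and the x axis of soak_trough, either way round below 0.25 rad and linear speed of each of strainer, inlet_cover, spreader_plate, nozzle_bar below 0.02 m/s); the robot touches nothing.
It fails at once if the brass spacer is pushed more than 25 mm from its place (distance of brass_spacer from where it was at the start of the episode above 0.025 m).
It fails at once if the sample jar is pushed more than 25 mm from its place (distance of sample_jar from where it was at the start of the episode above 0.025 m).
It also fails if it takes over 128 s, if anything falls off the work surface, if the arm or the gripper's body presses on something with over 40 N, if the wrist force passes 120 N, or if a joint passes its speed limit or range.

### The arm

A 6-joint arm with a two-finger parallel gripper is mounted at the origin on a cart in front of the work surface, level with it; the furniture and walls round the work are solid. World frame = base frame: x ahead of the robot, y to its left, z up, the work surface at z = 0. Lengths are in m, angles in rad, forces in N, time in s.
With the tool pointing down it reaches from about 0.35 to 0.875 m from the base axis. Payload 4.2 kg.
Tool frame: the origin (TCP) lies on the centre line of the jaws, within the pads' length; the fingertips stand 14 mm ahead of it and the grasp point (between the pads) lies 5 mm behind it; z points along the fingers, y is the line along which they close (so a half turn about z gives the same grasp; the last joint's range is limited). The gripper opens to 85 mm and grips with 20 to 120 N. Pads are 22 mm wide; open, the fingers measure 114 mm over their backs; the gripper's body (76 mm by 85 mm) begins 54 mm behind the grasp point. The pads swing forward as they close: fully open they stand 13 mm farther back than shut.
Start: joints at [1.41, 0.385, 0.008, 0, -1.194, -0.259], TCP at [0.255, 0.571, 0.245] pointing down, gripper open.
Joint ranges: [-3.14, 3.14], [-1.21, 2.06], [-1.07, 1.41], [-3.16, 2.05], [-2.99, -0.16], [-3.1, 3.1]. Speed limits (rad/s): [2.79, 2.79, 3.14, 3.14, 3.14, 3.14].

### API

Orientations are given as a 3x3 rotation matrix whose columns are the frame's x, y, z axes.
In Python, from station import r gives the robot as it stands.
- The arm moves only by the tool arm_command, never from a script. Its argument "targets" is a list of rows, each an object with "xyz": the shift along the tool's x, y, z normalised to -1 to 1, where 1 is 15 cm, a list of three; "twist": the turn, a rotation vector about the tool's x, y, z normalised to -1 to 1, where 1 is 2 pi rad, a list of three; "jaw": the opening, from -1 (shut) to 1 (fully open). A call has 1 to 12 rows; each row is the pose to reach, as a shift and turn from the pose commanded when the call began, along the tool's axes at that moment, turning the shorter way round; what a row does not reach only later rows make up. A row lasts 1/10 s, in which the tool goes at most 50 mm and 8.59 degrees, less where a joint would pass 70% of its speed; a pose out of reach is approached as far as the arm can. A call with a number of a shift or a turn outside -1 to 1 is refused whole. A call with a gripper value outside its range is refused whole. The fingers move at their own pace and stop on an object; "newtons" is the grip in N (left out, the last holds). Time passes only in rows, so rows that repeat a pose let the fingers close. It gives the time, the measured TCP pose, the force, the opening and the grip force at its end, in the units of the state.
- r.read_state(): the state, without advancing time (a new reading comes with each control period).
- r.snapshot(name): name is "scene" or "top"; returns the picture (384x512x3 uint8, red, green, blue); there is no depth.
- r.camera_params(name): a dict with "K" (3x3 intrinsics, pixels), "camera_from_world" (4x4, takes a point from world to camera coordinates). Camera axes: x right, y up, looking along -z (the intrinsics and any distortion apply to the point x, -y, -z); pixel columns grow to the right and rows downward; lengths in m; the calibration is good to about 2 mm. A picture is of the moment at which its call begins. camera_params takes no time and is no camera call.
- r.job_done(): hands the job in; it is judged then, once.
The state is a dict: "time": time; "joints": joint angles; "joint_vel": joint speeds; "effort": joint torques, N m; "eef_pos": TCP position; "ee_rot": TCP orientation; "wrist_force": force on the tool from outside, world axes, zero at the start; "torque": the same for the moment, N m; "opening": opening from 0.0 (shut) to 1.0 (fully open); "grasp_force": force on a finger pad.
Only numpy, scipy, OpenCV 4.12 (cv2) and the standard library are available. Lean on these libraries where they do the work, as an engineer would, in place of code of your own. Each camera call takes 0.05 s, during which the arm holds its last target. There are 200 camera calls.

## Working session

There is one attempt and no reset: what is moved stays moved. The work goes in short steps, Python scripts to look and compute and a tool call to move; the robot and the scene stay as the last step left them, time stands still between calls to the robot, and variables do not carry over. Pictures are saved under pics/ and viewed, at most 16 in all, crops included, and the job is handed in when it is done.

Besides the shell and the picture viewer there is one more tool, called after "Request:" as name(argument=value, ...) on one line, values as JSON. arm_command: Moves the arm, as the interface text tells. Scaled input: -1 to 1 covers 15 cm each way for a shift and 2 pi rad each way for a turn. Its arguments: {"type":"object","properties":{"targets":{"type":"array"},"newtons":{"type":"number"}},"required":["targets"]}

```bash
mkdir -p pics; ls
python3 - <<'E'
from station import r
import cv2
for n in("scene","top"):
    p=r.snapshot(n);cv2.imwrite(f"pics/{n}0.png",cv2.cvtColor(p,cv2.COLOR_RGB2BGR))
    print(r.camera_params(n))
print(r.read_state())
E
```

```text
pics
{'K': array([[350.47310272,   0.        , 254.0042967 ],
       [  0.        , 350.47310272, 194.42578436],
       [  0.        ,   0.        ,   1.        ]]), 'camera_from_world': array([[-0.59508879, -0.80346895, -0.01752103,  0.2911873 ],
       [ 0.44714089, -0.34913272,  0.82351161, -0.33532441],
       [-0.66778317,  0.48222816,  0.56702879, -0.56467956],
       [ 0.        ,  0.        ,  0.        ,  1.        ]])}
{'K': array([[456.30207688,   0.        , 259.22102659],
       [  0.        , 456.30207688, 192.51906463],
       [  0.        ,   0.        ,   1.        ]]), 'camera_from_world': array([[ 0.01455515, -0.99970248,  0.0195727 , -0.04292177],
       [ 0.98805105,  0.01738383,  0.15314345, -0.54115402],
       [-0.15343814,  0.0171098 ,  0.98801012, -1.54293641],
       [ 0.        ,  0.        ,  0.        ,  1.        ]])}
{'time': 0.1, 'joints': array([ 1.40957563e+00,  3.85490413e-01,  6.77177687e-03, -3.95305381e-04,
       -1.19400681e+00, -2.58610951e-01]), 'joint_vel': array([ 0.00071457, -0.00198684,  0.00372313,  0.00146108, -0.00170609,
        0.00013112]), 'effort': array([-8.77954481e-04, -3.93318129e+01,  1.88931280e+01,  4.19803306e+00,
       -2.57052387e-03,  2.24024809e-06]), 'eef_pos': array([0.25454071, 0.57028609, 0.24433398]), 'ee_rot': array([[ 9.13098183e-01, -4.07739201e-01, -6.72471996e-04],
       [-4.07739732e-01, -9.13096329e-01, -1.84506961e-03],
       [ 1.38275497e-04,  1.95892326e-03, -9.99998072e-01]]), 'wrist_force': array([ 0.45852234, -0.39972694, -0.10574465]), 'torque': array([-0.03746534, -0.01864552,  0.00431652]), 'grasp_force': 0.0, 'opening': 0.9972385025525388}
```

View pics/top0.png

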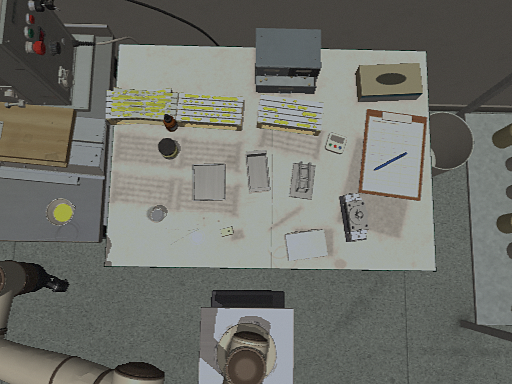

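View pics/scene0.png

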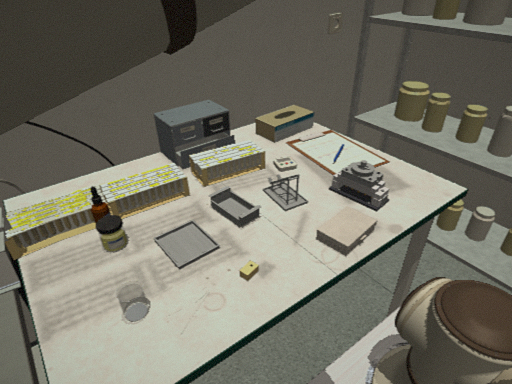

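The top view shows the assembled head near (354,217), rack (303,180), trough (258,172), tray (209,182), beaker (157,213), spacer (227,231), jar (168,148). A white box sits at (306,245), and the arm is at lower left. I'll enlarge both views for corners.

Run:
```python
import cv2
t=cv2.imread("pics/top0.png");s=cv2.imread("pics/scene0.png")
def tile(a,boxes,k,name):
    import numpy as np
    c=[cv2.resize(a[y:y+h,x:x+w],None,fx=k,fy=k,interpolation=cv2.INTER_CUBIC) for x,y,w,h in boxes]
    for m,(x,y,w,h) in zip(c,boxes):
        for i in range(0,w,10):cv2.putText(m,str(x+i) if i%20==0 else "|",(i*k,8),0,.3,(0,0,255),1)
        for i in range(0,h,10):cv2.putText(m,str(y+i) ,(0,i*k+4),0,.3,(0,0,255),1)
    cv2.imwrite(name,np.hstack(c))
tile(t,[(280,155,100,90)],8-0,"pics/t1.png".replace("1","1"))
tile(t,[(140,145,135,90)],6-0,"pics/t2.png")
tile(s,[(260,150,135,100)],6,"pics/s1.png")
```

```text
(no output)
```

View pics/t1.png

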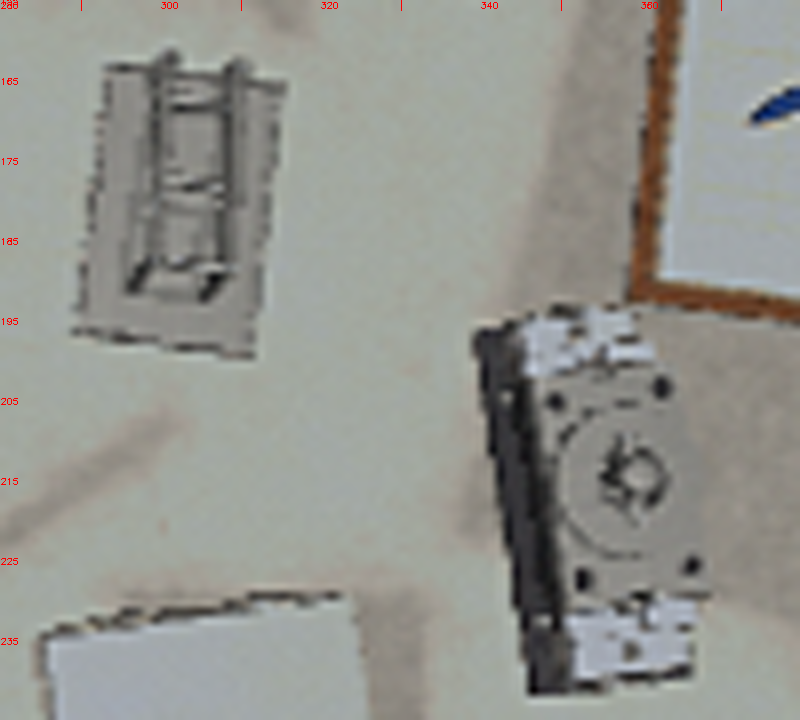

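View pics/t2.png

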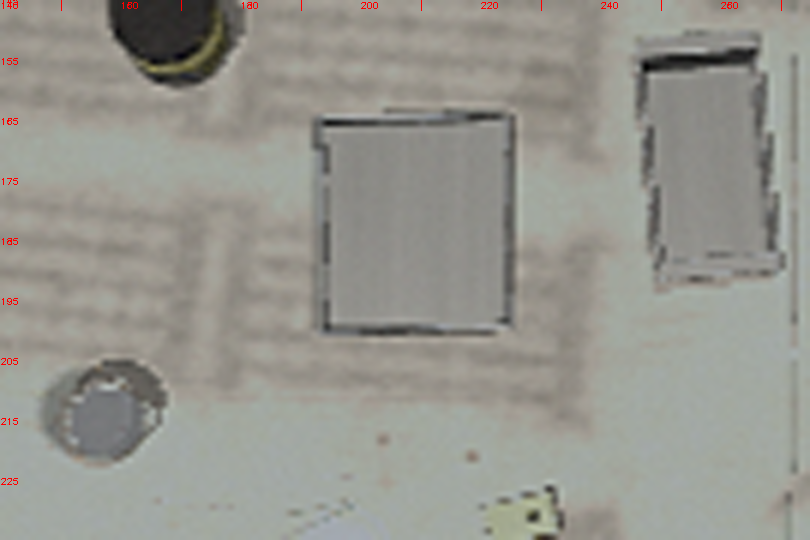

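View pics/s1.png

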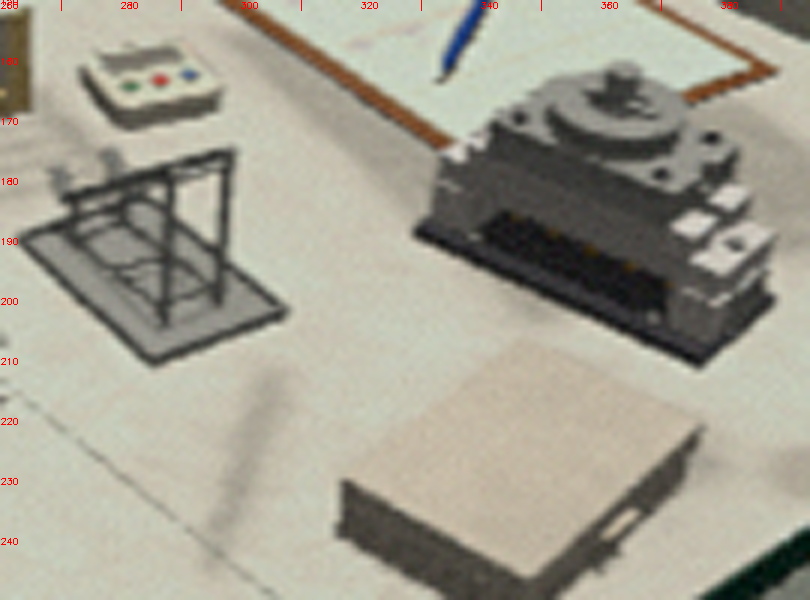

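Crops: head cover screws at crop (555,402), (662,388), (583,580), (693,565); bar ends at (582,311) and (631,679). The tray, trough and beaker outlines are clear in t2. In s1 the rack's tall legs are at the near (robot) end and its tabs at the far end.

```bash
cat > h.py <<'E'
import numpy as np, cv2
from station import r
def ray(n,px):
    c=r.camera_params(n);K=c["K"];T=c["camera_from_world"];R=T[:3,:3]
    d=R.T@(np.array([(px[0]-K[0,2])/K[0,0],-(px[1]-K[1,2])/K[0,0],-1.]));return -R.T@T[:3,3],d
def cast(n,px,z):
    o,d=ray(n,px);return o+d*(z-o[2])/d[2]
def proj(n,p):
    c=r.camera_params(n);K=c["K"];T=c["camera_from_world"];q=T[:3,:3]@np.array(p)+T[:3,3]
    return np.array([K[0,2]+K[0,0]*q[0]/-q[2],K[1,2]-K[0,0]*q[1]/-q[2]])
def tri(a,b):
    o1,d1=ray("top",a);o2,d2=ray("scene",b)
    s=np.linalg.lstsq(np.c_[d1,-d2],o2-o1,rcond=None)[0];p,q=o1+s[0]*d1,o2+s[1]*d2
    return (p+q)/2,np.linalg.norm(p-q)
def yaw(a,b): return np.degrees(np.arctan2(b[1]-a[1],b[0]-a[0]))
t1=lambda u,v:(280+u/8-.44,155+v/8-.44)
t2=lambda u,v:(140+u/6-.42,145+v/6-.42)
s1=lambda u,v:(260+u/6-.42,150+v/6-.42)
E
python3 - <<'E'
from h import *
np.set_printoptions(precision=4,suppress=True)
sc=[cast("top",t1(*p),.082) for p in[(555,402),(662,388),(583,580),(693,565)]]
print("cover",np.mean(sc,0),yaw(sc[2],sc[0]),yaw(sc[3],sc[1]),[np.linalg.norm(sc[0]-sc[2]),np.linalg.norm(sc[0]-sc[1])])
b=[cast("top",t1(*p),.048) for p in[(525,318),(640,305),(692,672),(570,685)]]
print("bar",np.mean(b,0),yaw(b[3],b[0]),yaw(b[2],b[1]),np.linalg.norm(b[3]-b[0]),np.linalg.norm(b[1]-b[0]))
print("flange",cast("top",t1(628,481),.097),"knob", cast("top",t1(640,476),.116), tri(t1(640,476),s1(622,75)))
p=[cast("top",t1(*p),.007) for p in[(110,65),(287,85),(253,357),(72,330)]]
print("rack",np.mean(p,0),yaw(p[0],p[3]),yaw(p[1],p[2]),np.linalg.norm(p[0]-p[3]),np.linalg.norm(p[1]-p[0]))
q=[cast("scene",s1(*p),.007) for p in[(20,240),(155,362),(287,312)]]
print("rack scene",q,(q[0]+q[2])/2)
p=[cast("top",t2(*p),.012) for p in[(325,120),(510,117),(512,328),(322,333)]]
print("tray",np.mean(p,0),yaw(p[3],p[0]),yaw(p[2],p[1]),np.linalg.norm(p[0]-p[3]),np.linalg.norm(p[1]-p[0]))
p=[cast("top",t2(*p),.04) for p in[(637,45),(760,33),(783,268),(657,290)]]
print("trough",np.mean(p,0),yaw(p[3],p[0]),yaw(p[2],p[1]),np.linalg.norm(p[0]-p[3]),np.linalg.norm(p[1]-p[0]))
print("beaker rim",cast("top",t2(95,410),.066),"base",cast("top",t2(118,415),0))
s=cv2.imread("pics/scene0.png");t=cv2.imread("pics/top0.png")
a=cv2.resize(s[275:330,105:165],None,fx=6,fy=6,interpolation=2);c=cv2.resize(t[197:227,142:172],None,fx=11,fy=11,interpolation=2)
print(a.shape,c.shape);cv2.imwrite("pics/bk.png",np.hstack([a,c]))
E
```

```text
cover [ 0.4647 -0.3661  0.082 ] 8.045755975836705 8.791894837116999 [np.float64(0.0759007993352563), np.float64(0.046087439748697175)]
bar [ 0.4639 -0.3668  0.048 ] 6.134582032828708 6.933813059757565 0.15925358186558458 0.05066332861403755
flange [ 0.4641 -0.3646  0.097 ] knob [ 0.4642 -0.3651  0.116 ] (array([ 0.4643, -0.3668,  0.1105]), np.float64(0.001193371911064485))
rack [ 0.5929 -0.1875  0.007 ] 172.19879595547636 172.7780691816135 0.12174748925850715 0.08002899699162086
rack scene [array([ 0.6504, -0.1533,  0.007 ]), array([ 0.5305, -0.1402,  0.007 ]), array([ 0.5218, -0.2164,  0.007 ])] [ 0.5861 -0.1849  0.007 ]
tray [0.5815 0.1434 0.012 ] 1.3022807593054493 2.0302369311897 0.12771199656148552 0.10975207782612084
trough [ 0.6185 -0.0281  0.04  ] 5.640532196281315 6.150425841357645 0.1461017898596157 0.07270758281264489
beaker rim [0.4621 0.3163 0.066 ] base [0.4664 0.3165 0.    ]
(330, 360, 3) (330, 330, 3)
```

View pics/bk.png

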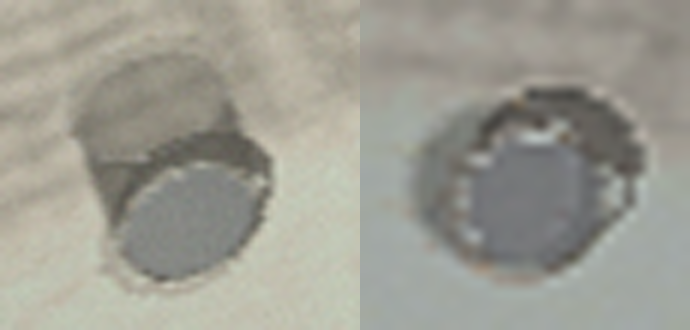

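Left half: rim ellipse about (155,115), base ellipse about (190,220). Right half: the outline spans 412–645 × 85–280, so the rim centre is about (502,175) and the base about (558,193).

Run:
```python
from h import *
np.set_printoptions(precision=4,suppress=True)
T=lambda u,v:(142+(u-360)/11-.45,197+v/11-.45); S=lambda u,v:(105+u/6-.42,275+v/6-.42)
print(cast("top",T(502,175),.066),cast("top",T(558,193),0),cast("scene",S(155,115),.066),cast("scene",S(190,220),0),tri(T(502,175),S(155,115)),tri(T(558,193),S(190,220)))
s=r.read_state();print(np.array([.4644,-.366,.25])-s["eef_pos"])
d=s["ee_rot"].T@(np.array([.4644,-.366,.25])-s["eef_pos"]);print(d,d/.15,np.degrees(np.arctan2(s["ee_rot"][1,0],s["ee_rot"][0,0])))
```

```text
[0.4636 0.3196 0.066 ] [0.4652 0.3154 0.    ] [0.4524 0.3218 0.066 ] [0.4634 0.3202 0.    ] (array([0.4645, 0.3212, 0.0538]), np.float64(0.0020442846838200648)) (array([ 0.4664,  0.318 , -0.0046]), np.float64(0.0036601151432321477))
[ 0.2099 -0.9363  0.0057]
[ 0.5734  0.7694 -0.0041] [ 3.8226  5.1291 -0.0272] -24.062927409225278
```

Sizes agree: bar 159×51, pan 122×80, tray 128×110. Head at (0.464,-0.366), beaker about (0.464,0.318). I'll start moving toward the head.

Request:
arm_command(targets=[{"xyz":[1,0.64,0],"twist":[0,0,0.4128],"jaw":1},{"xyz":[1,0.64,0],"twist":[0,0,0.4128],"jaw":1},{"xyz":[1,0.64,0],"twist":[0,0,0.4128],"jaw":1},{"xyz":[1,0.64,0],"twist":[0,0,0.4128],"jaw":1},{"xyz":[1,0.64,0],"twist":[0,0,0.4128],"jaw":1},{"xyz":[1,0.64,0],"twist":[0,0,0.4128],"jaw":1},{"xyz":[1,0.64,0],"twist":[0,0,0.4128],"jaw":1},{"xyz":[1,0.64,0],"twist":[0,0,0.4128],"jaw":1},{"xyz":[1,0.64,0],"twist":[0,0,0.4128],"jaw":1},{"xyz":[1,0.64,0],"twist":[0,0,0.4128],"jaw":1},{"xyz":[1,0.64,0],"twist":[0,0,0.4128],"jaw":1},{"xyz":[1,0.64,0],"twist":[0,0,0.4128],"jaw":1}])

```text
time: 1.3
eef_pos: [0.3523, 0.4216, 0.2448]
ee_rot: [[-0.609, -0.793, -0.001], [-0.793, 0.609, -0.001], [0.001, -0.0, -1.0]]
wrist_force: [-0.7, -0.5, 0.7]
opening: 0.996
grasp_force: 0.0
```

Request:
arm_command(targets=[{"xyz":[0.4,-1,0],"twist":[0,0,0.1267],"jaw":1},{"xyz":[0.4,-1,0],"twist":[0,0,0.1267],"jaw":1},{"xyz":[0.4,-1,0],"twist":[0,0,0.1267],"jaw":1},{"xyz":[0.4,-1,0],"twist":[0,0,0.1267],"jaw":1},{"xyz":[0.4,-1,0],"twist":[0,0,0.1267],"jaw":1},{"xyz":[0.4,-1,0],"twist":[0,0,0.1267],"jaw":1},{"xyz":[0.4,-1,0],"twist":[0,0,0.1267],"jaw":1}])

```text
time: 2.0
eef_pos: [0.4357, 0.283, 0.2449]
ee_rot: [[-0.992, -0.125, -0.001], [-0.125, 0.992, -0.001], [0.001, -0.0, -1.0]]
wrist_force: [-0.6, 0.6, -0.3]
opening: 1.002
grasp_force: 0.0
```

```bash
cat >> h.py <<'E'
from scipy.spatial.transform import Rotation as Ro
def go(p,yaw,tilt=0):
    "print shift/twist (scaled) from the present pose; tilt turns about tool y after yaw"
    s=r.read_state();A=s["ee_rot"];c,n=np.cos(np.radians(yaw)),np.sin(np.radians(yaw))
    B=np.array([[c,n,0],[n,-c,0],[0,0,-1.]])@Ro.from_euler("y",tilt,degrees=True).as_matrix()
    d=A.T@(np.array(p)-s["eef_pos"])
    print("xyz",(d/.15).round(4),"twist",(Ro.from_matrix(A.T@B).as_rotvec()/2/np.pi).round(4))
def st():
    s=r.read_state();A=s["ee_rot"];print("t",s["time"],"p",s["eef_pos"].round(4),"yaw",np.degrees(np.arctan2(A[1,0],A[0,0])).round(2),"z",A[:,2].round(3),"J",s["joints"].round(2),"F",s["wrist_force"].round(1),"op",round(s["opening"],3),"g",round(s["grasp_force"],1))
E
python3 -c "
from h import *
st();go([.4644,-.366,.25],-172.7)"
```

```text
t 2.0 p [0.4357 0.283  0.2449] yaw -172.83 z [-0.001 -0.001 -1.   ] J [ 0.89  0.21 -0.25 -0.   -1.12 -2.33] F [-0.6  0.6 -0.3] op 1.002 g 0.0
xyz [ 0.3504 -4.3166 -0.0317] twist [-0.0001 -0.0001 -0.0004]
```

Request:
arm_command(targets=[{"xyz":[0,-1,-0.03],"twist":[0,0,0],"jaw":1},{"xyz":[0,-1,-0.03],"twist":[0,0,0],"jaw":1},{"xyz":[0,-1,-0.03],"twist":[0,0,0],"jaw":1},{"xyz":[0,-1,-0.03],"twist":[0,0,0],"jaw":1}])

```text
time: 2.4
eef_pos: [0.4541, 0.1305, 0.2499]
ee_rot: [[-0.993, -0.121, -0.001], [-0.121, 0.993, -0.001], [0.001, -0.001, -1.0]]
wrist_force: [0.6, 0.5, -0.7]
opening: 0.999
grasp_force: 0.0
```

Request:
arm_command(targets=[{"xyz":[0,-1,0],"twist":[0,0,0],"jaw":1},{"xyz":[0,-1,0],"twist":[0,0,0],"jaw":1},{"xyz":[0,-1,0],"twist":[0,0,0],"jaw":1},{"xyz":[0,-1,0],"twist":[0,0,0],"jaw":1}])

```text
time: 2.8
eef_pos: [0.4733, -0.018, 0.2495]
ee_rot: [[-0.993, -0.12, -0.001], [-0.12, 0.993, -0.001], [0.001, -0.001, -1.0]]
wrist_force: [0.4, 0.3, -0.5]
opening: 0.998
grasp_force: 0.0
```

Request:
arm_command(targets=[{"xyz":[0.15,-1,0],"twist":[0,0,0],"jaw":1},{"xyz":[0.15,-1,0],"twist":[0,0,0],"jaw":1},{"xyz":[0.15,-1,0],"twist":[0,0,0],"jaw":1},{"xyz":[0.15,-1,0],"twist":[0,0,0],"jaw":1}])

```text
time: 3.2
eef_pos: [0.4697, -0.1691, 0.2493]
ee_rot: [[-0.993, -0.121, -0.001], [-0.121, 0.993, -0.0], [0.001, -0.0, -1.0]]
wrist_force: [0.6, 0.2, -0.4]
opening: 1.0
grasp_force: 0.0
```

Request:
arm_command(targets=[{"xyz":[0.2,-1,0],"twist":[0,0,0],"jaw":0},{"xyz":[0.2,-1,0],"twist":[0,0,0],"jaw":0},{"xyz":[0.2,-1,0],"twist":[0,0,0],"jaw":0},{"xyz":[0.2,-1,0],"twist":[0,0,0],"jaw":0},{"xyz":[0.2,-1,0],"twist":[0,0,0],"jaw":0}])

```text
time: 3.7
eef_pos: [0.4592, -0.3183, 0.249]
ee_rot: [[-0.992, -0.125, -0.001], [-0.125, 0.992, 0.001], [0.001, 0.001, -1.0]]
wrist_force: [0.5, 0.2, 0.3]
opening: 0.498
grasp_force: 0.0
```

```bash
python3 -c "
from h import *
st();go([.4644,-.366,.113],-172.7)"
```

```text
t 3.7 p [ 0.4592 -0.3183  0.249 ] yaw -172.84 z [-0.001  0.001 -1.   ] J [-0.32  0.27 -0.15 -0.   -1.15 -1.13] F [0.5 0.2 0.3] op 0.498 g 0.0
xyz [ 0.0043 -0.3208  0.9064] twist [ 0.0002 -0.0002 -0.0004]
```

Request:
arm_command(targets=[{"xyz":[0.004,-0.321,0],"twist":[0,0,0],"jaw":0},{"xyz":[0.004,-0.321,0.3],"twist":[0,0,0],"jaw":0},{"xyz":[0.004,-0.321,0.6],"twist":[0,0,0],"jaw":0},{"xyz":[0.004,-0.321,0.8],"twist":[0,0,0],"jaw":0},{"xyz":[0.004,-0.321,0.893],"twist":[0,0,0],"jaw":0},{"xyz":[0.004,-0.321,0.893],"twist":[0,0,0],"jaw":0},{"xyz":[0.004,-0.321,0.893],"twist":[0,0,0],"jaw":0}], newtons=40)

```text
time: 4.4
eef_pos: [0.4656, -0.365, 0.1166]
ee_rot: [[-0.992, -0.128, 0.001], [-0.128, 0.992, -0.001], [-0.001, -0.001, -1.0]]
wrist_force: [0.2, 0.2, 0.7]
opening: 0.501
grasp_force: 0.0
```

```bash
python3 -c "
from h import *
st()
a=r.snapshot('scene')[:,:,::-1][140:215,310:410];b=r.snapshot('top')[:,:,::-1][190:250,320:400]
a=cv2.resize(a,(533,400),interpolation=2);b=cv2.resize(b,(267,200),interpolation=2);b=np.vstack([b,b*0])
cv2.imwrite('pics/k1.png',np.hstack([a,b]))"
```

```text
t 4.4 p [ 0.4656 -0.365   0.1166] yaw -172.63 z [ 0.001 -0.001 -1.   ] J [-0.39  0.45 -0.24  0.   -0.88 -1.05] F [0.2 0.2 0.7] op 0.501 g 0.0
```

View pics/k1.png

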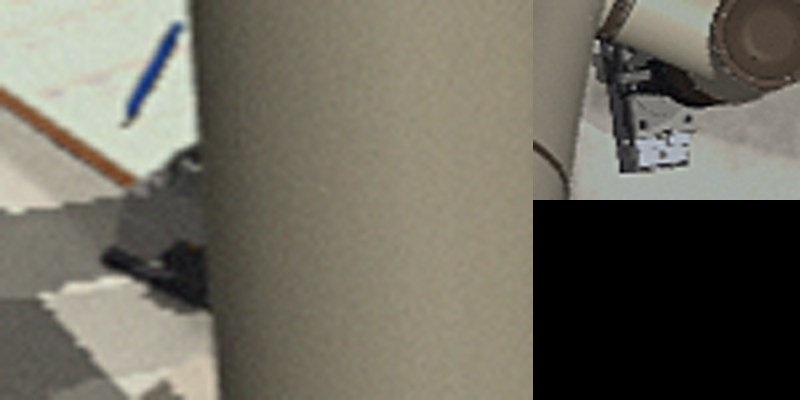

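The arm hides the grasp in both views, so I'll close by force and opening.

Request:
arm_command(targets=[{"xyz":[0,0,0],"twist":[0,0,0],"jaw":-1},{"xyz":[0,0,0],"twist":[0,0,0],"jaw":-1},{"xyz":[0,0,0],"twist":[0,0,0],"jaw":-1},{"xyz":[0,0,0],"twist":[0,0,0],"jaw":-1},{"xyz":[0,0,0],"twist":[0,0,0],"jaw":-1},{"xyz":[0,0,0],"twist":[0,0,0],"jaw":-1}], newtons=40)

```text
time: 5.1
eef_pos: [0.465, -0.3665, 0.1172]
ee_rot: [[-0.992, -0.126, 0.002], [-0.126, 0.992, -0.001], [-0.002, -0.001, -1.0]]
wrist_force: [-0.4, 1.9, 5.7]
opening: 0.165
grasp_force: 39.1
```

Request:
arm_command(targets=[{"xyz":[0,0,-0.1],"twist":[0,0,0],"jaw":-1},{"xyz":[0,0,-0.25],"twist":[0,0,0],"jaw":-1},{"xyz":[0,0,-0.5],"twist":[0,0,0],"jaw":-1},{"xyz":[0,0,-0.8],"twist":[0,0,0],"jaw":-1},{"xyz":[0,0,-0.8],"twist":[0,0,0],"jaw":-1}])

```text
time: 5.6
eef_pos: [0.4671, -0.3683, 0.2429]
ee_rot: [[-0.992, -0.126, 0.011], [-0.126, 0.992, -0.007], [-0.01, -0.009, -1.0]]
wrist_force: [0.9, -0.1, -1.0]
opening: 0.161
grasp_force: 39.1
```

```bash
python3 -c "
from h import *
st();go([.464,.318,.237],-172.7)"
```

```text
t 5.6 p [ 0.4671 -0.3683  0.2429] yaw -172.75 z [ 0.011 -0.007 -1.   ] J [-0.39  0.33 -0.08  0.   -1.14 -1.05] F [ 0.9 -0.1 -1. ] op 0.161 g 39.1
xyz [-0.5565  4.5418  0.0048] twist [-0.0014  0.0017 -0.0002]
```

Opening 0.161 and 1 N of weight say the strainer is held. Carrying it to the beaker.

Request:
arm_command(targets=[{"xyz":[-0.03,0.25,0],"twist":[0,0,0],"jaw":-1},{"xyz":[-0.07,0.6,0],"twist":[0,0,0],"jaw":-1},{"xyz":[-0.11,0.95,0],"twist":[0,0,0],"jaw":-1}])

```text
time: 5.9
eef_pos: [0.4621, -0.2274, 0.2348]
ee_rot: [[-0.992, -0.123, -0.001], [-0.123, 0.992, 0.001], [0.001, 0.001, -1.0]]
wrist_force: [1.7, 0.2, -0.4]
opening: 0.161
grasp_force: 39.2
```

Request:
arm_command(targets=[{"xyz":[-0.04,0.33,0],"twist":[0,0,0],"jaw":-1},{"xyz":[-0.08,0.66,0],"twist":[0,0,0],"jaw":-1},{"xyz":[-0.12,1,0],"twist":[0,0,0],"jaw":-1}])

```text
time: 6.2
eef_pos: [0.4612, -0.0771, 0.2353]
ee_rot: [[-0.992, -0.125, -0.001], [-0.125, 0.992, 0.0], [0.001, 0.0, -1.0]]
wrist_force: [0.6, -0.7, -0.7]
opening: 0.16
grasp_force: 39.2
```

Request:
arm_command(targets=[{"xyz":[-0.04,0.33,0],"twist":[0,0,0],"jaw":-1},{"xyz":[-0.08,0.66,0],"twist":[0,0,0],"jaw":-1},{"xyz":[-0.12,1,0],"twist":[0,0,0],"jaw":-1}])

```text
time: 6.5
eef_pos: [0.4602, 0.0727, 0.2354]
ee_rot: [[-0.992, -0.125, -0.0], [-0.125, 0.992, 0.0], [0.0, 0.0, -1.0]]
wrist_force: [1.4, 0.3, -2.2]
opening: 0.159
grasp_force: 39.2
```

Request:
arm_command(targets=[{"xyz":[-0.04,0.33,0],"twist":[0,0,0],"jaw":-1},{"xyz":[-0.08,0.66,0],"twist":[0,0,0],"jaw":-1},{"xyz":[-0.12,1,0],"twist":[0,0,0],"jaw":-1}])

```text
time: 6.8
eef_pos: [0.4593, 0.2224, 0.2353]
ee_rot: [[-0.992, -0.125, -0.001], [-0.125, 0.992, -0.0], [0.001, -0.0, -1.0]]
wrist_force: [1.8, -0.1, -1.1]
opening: 0.16
grasp_force: 39.2
```

Request:
arm_command(targets=[{"xyz":[-0.04,0.3,0],"twist":[0,0,0],"jaw":-1},{"xyz":[-0.06,0.5,0],"twist":[0,0,0],"jaw":-1},{"xyz":[-0.06,0.58,0],"twist":[0,0,0],"jaw":-1},{"xyz":[-0.06,0.58,0],"twist":[0,0,0],"jaw":-1},{"xyz":[-0.06,0.58,0],"twist":[0,0,0],"jaw":-1}])

```text
time: 7.3
eef_pos: [0.4578, 0.307, 0.2353]
ee_rot: [[-0.992, -0.125, -0.001], [-0.125, 0.992, -0.001], [0.001, -0.001, -1.0]]
wrist_force: [0.7, -1.1, -1.1]
opening: 0.163
grasp_force: 39.2
```

```bash
python3 -c "
from h import *
st();go([.464,.318,.11],-172.7)
a=r.snapshot('scene')[:,:,::-1][220:340,60:220];b=r.snapshot('top')[:,:,::-1][175:255,110:210]
a=cv2.resize(a,(533,400),interpolation=2);b=cv2.resize(b,(260,208),interpolation=2);b=np.vstack([b,np.zeros((192,260,3),'u1')])
cv2.imwrite('pics/k2.png',np.hstack([a,b]))"
```

```text
t 7.3 p [0.4578 0.307  0.2353] yaw -172.83 z [-0.001 -0.001 -1.   ] J [ 0.88  0.27 -0.19 -0.   -1.12 -2.33] F [ 0.7 -1.1 -1.1] op 0.163 g 39.2
xyz [-0.0511  0.0682  0.8353] twist [-0.0002 -0.0002 -0.0004]
```

View pics/k2.png

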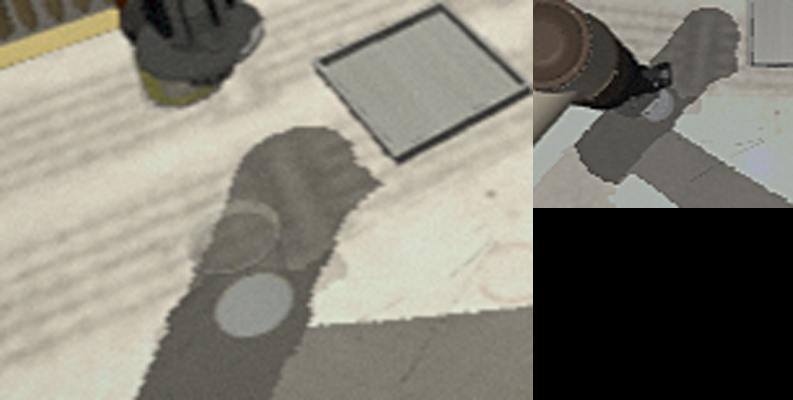

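The scene view shows the strainer level under the gripper at (190,60). The beaker rim ellipse is at (240,237) and its base disc at (254,305).

```bash
python3 -c "
from h import *
f=lambda u,v:(60+u*.3-.3,220+v*.3-.3)
print(cast('scene',f(240,237),.066),cast('scene',f(254,305),.003),cast('top',(110+(660-533)/2.6,175+105/2.6),.003))
for z in(0,.066):
  c=proj('scene',(.464,.318,z));print((c-[60,220])/.3)"
```

```text
[0.4578571 0.3172192 0.066    ] [0.46136128 0.32104516 0.003     ] [0.46024708 0.31702634 0.003     ]
[257.19694851 301.70673067]
[233.90370256 230.02239282]
```

Request:
arm_command(targets=[{"xyz":[-0.031,0.071,0],"twist":[0,0,0],"jaw":-1},{"xyz":[-0.031,0.071,0.3],"twist":[0,0,0],"jaw":-1},{"xyz":[-0.031,0.071,0.55],"twist":[0,0,0],"jaw":-1},{"xyz":[-0.031,0.071,0.7],"twist":[0,0,0],"jaw":-1},{"xyz":[-0.031,0.071,0.8],"twist":[0,0,0],"jaw":-1},{"xyz":[-0.031,0.071,0.88],"twist":[0,0,0],"jaw":-1},{"xyz":[-0.031,0.071,0.93],"twist":[0,0,0],"jaw":-1},{"xyz":[-0.031,0.071,0.955],"twist":[0,0,0],"jaw":-1},{"xyz":[-0.031,0.071,0.955],"twist":[0,0,0],"jaw":-1},{"xyz":[-0.031,0.071,0.955],"twist":[0,0,0],"jaw":-1}])

```text
time: 8.4
eef_pos: [0.4619, 0.3197, 0.0934]
ee_rot: [[-0.992, -0.125, 0.001], [-0.125, 0.992, 0.001], [-0.001, 0.001, -1.0]]
wrist_force: [-1.0, -0.3, -0.2]
opening: 0.162
grasp_force: 39.2
```

```bash
python3 -c "
from h import *
st()"
```

```text
t 8.4 p [0.4619 0.3197 0.0934] yaw -172.79 z [ 0.001  0.001 -1.   ] J [ 0.89  0.43 -0.34  0.   -0.79 -2.34] F [-1.  -0.3 -0.2] op 0.162 g 39.2
```

Request:
arm_command(targets=[{"xyz":[0,-0.007,0.015],"twist":[0,0,0],"jaw":-1},{"xyz":[0,-0.007,0.03],"twist":[0,0,0],"jaw":-1},{"xyz":[0,-0.007,0.03],"twist":[0,0,0],"jaw":-1}])

```text
time: 8.7
eef_pos: [0.4618, 0.3185, 0.0893]
ee_rot: [[-0.992, -0.126, 0.001], [-0.126, 0.992, 0.001], [-0.001, 0.0, -1.0]]
wrist_force: [-1.3, -1.3, 4.9]
opening: 0.159
grasp_force: 39.7
```

Request:
arm_command(targets=[{"xyz":[0,0,0],"twist":[0,0,0],"jaw":0},{"xyz":[0,0,0],"twist":[0,0,0],"jaw":0},{"xyz":[0,0,0],"twist":[0,0,0],"jaw":0},{"xyz":[0,0,0],"twist":[0,0,0],"jaw":0},{"xyz":[0,0,-0.3],"twist":[0,0,0],"jaw":0},{"xyz":[0,0,-0.6],"twist":[0,0,0],"jaw":1},{"xyz":[0,0,-1],"twist":[0,0,0],"jaw":1},{"xyz":[0,0,-1],"twist":[0,0,0],"jaw":1}])

```text
time: 9.5
eef_pos: [0.464, 0.3202, 0.245]
ee_rot: [[-0.992, -0.126, 0.01], [-0.126, 0.992, 0.008], [-0.011, 0.007, -1.0]]
wrist_force: [0.1, 0.1, 0.0]
opening: 0.975
grasp_force: 0.0
```

```bash
python3 -c "
from h import *
st();go([.4644,-.366,.24],-172.1)
a=r.snapshot('scene')[:,:,::-1][220:340,60:220];
a=cv2.resize(a,(533,400),interpolation=2)
cv2.imwrite('pics/k3.png',a)"
```

```text
t 9.5 p [0.464  0.3202 0.245 ] yaw -172.74 z [ 0.01   0.008 -1.   ] J [ 0.89  0.27 -0.16  0.   -1.13 -2.34] F [0.1 0.1 0. ] op 0.975 g 0.0
xyz [ 0.5757 -4.5382 -0.0047] twist [ 0.0011  0.0017 -0.0018]
```

View pics/k3.png

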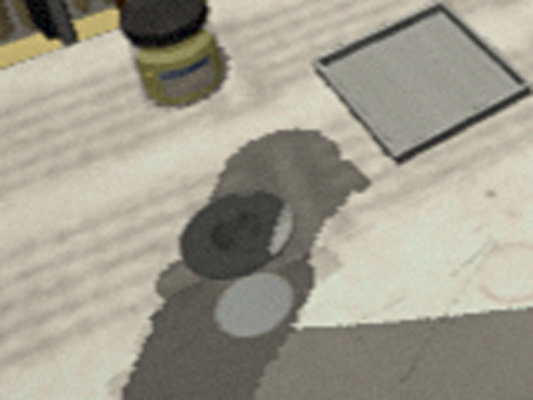

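The strainer's dark flange is at (237,235), centred on the rim at (240,237) and level. Back to the head for the cover.

Request:
arm_command(targets=[{"xyz":[0.1,-0.33,0],"twist":[0.001,0.0017,-0.0005],"jaw":1},{"xyz":[0.1,-0.66,0],"twist":[0.001,0.0017,-0.0005],"jaw":1},{"xyz":[0.1,-1,0],"twist":[0.001,0.0017,-0.0005],"jaw":1}])

```text
time: 9.85
eef_pos: [0.4641, 0.1681, 0.2366]
ee_rot: [[-0.991, -0.13, -0.012], [-0.13, 0.991, -0.009], [0.013, -0.007, -1.0]]
wrist_force: [0.8, -0.4, -0.7]
opening: 0.999
grasp_force: 0.0
```

Request:
arm_command(targets=[{"xyz":[0.1,-0.33,0],"twist":[0,0,0],"jaw":1},{"xyz":[0.1,-0.66,0],"twist":[0,0,0],"jaw":1},{"xyz":[0.1,-1,0],"twist":[0,0,0],"jaw":1}])

```text
time: 10.15
eef_pos: [0.4682, 0.0192, 0.238]
ee_rot: [[-0.992, -0.129, -0.012], [-0.129, 0.992, -0.008], [0.013, -0.006, -1.0]]
wrist_force: [1.1, 1.1, 0.3]
opening: 1.0
grasp_force: 0.0
```

Request:
arm_command(targets=[{"xyz":[0.1,-0.33,0],"twist":[0,0,0],"jaw":1},{"xyz":[0.1,-0.66,0],"twist":[0,0,0],"jaw":1},{"xyz":[0.1,-1,0],"twist":[0,0,0],"jaw":1}])

```text
time: 10.45
eef_pos: [0.4724, -0.1293, 0.2391]
ee_rot: [[-0.992, -0.129, -0.012], [-0.129, 0.992, -0.007], [0.012, -0.006, -1.0]]
wrist_force: [1.6, 1.3, 0.0]
opening: 0.999
grasp_force: 0.0
```

Request:
arm_command(targets=[{"xyz":[0.1,-0.33,0],"twist":[0,0,0],"jaw":1},{"xyz":[0.1,-0.66,0],"twist":[0,0,0],"jaw":1},{"xyz":[0.1,-1,0],"twist":[0,0,0],"jaw":1}])

```text
time: 10.75
eef_pos: [0.4765, -0.2778, 0.2399]
ee_rot: [[-0.992, -0.128, -0.012], [-0.128, 0.992, -0.007], [0.013, -0.005, -1.0]]
wrist_force: [1.3, -0.4, 0.2]
opening: 1.004
grasp_force: 0.0
```

Request:
arm_command(targets=[{"xyz":[0.15,-0.33,0],"twist":[0,0,0],"jaw":1},{"xyz":[0.15,-0.53,0],"twist":[0,0,0],"jaw":1},{"xyz":[0.15,-0.53,0],"twist":[0,0,0],"jaw":1},{"xyz":[0.15,-0.53,0],"twist":[0,0,0],"jaw":1}])

```text
time: 11.15
eef_pos: [0.4646, -0.3579, 0.2401]
ee_rot: [[-0.992, -0.127, -0.013], [-0.127, 0.992, -0.006], [0.013, -0.004, -1.0]]
wrist_force: [-0.2, 0.3, 0.8]
opening: 0.998
grasp_force: 0.0
```

```bash
python3 -c "
from h import *
st();go([.4644,-.366,.11],-172.5)"
```

```text
t 11.15 p [ 0.4646 -0.3579  0.2401] yaw -172.73 z [-0.013 -0.006 -1.   ] J [-0.38  0.33 -0.1   0.01 -1.16 -1.07] F [-0.2  0.3  0.8] op 0.998 g 0.0
xyz [-0.0032 -0.0502  0.8673] twist [-0.0006 -0.0021 -0.0006]
```

Request:
arm_command(targets=[{"xyz":[-0.003,-0.05,0],"twist":[-0.0006,-0.0021,-0.0006],"jaw":1},{"xyz":[-0.003,-0.05,0.3],"twist":[-0.0006,-0.0021,-0.0006],"jaw":1},{"xyz":[-0.003,-0.05,0.6],"twist":[-0.0006,-0.0021,-0.0006],"jaw":1},{"xyz":[-0.003,-0.05,0.85],"twist":[-0.0006,-0.0021,-0.0006],"jaw":1},{"xyz":[-0.003,-0.05,1],"twist":[-0.0006,-0.0021,-0.0006],"jaw":1},{"xyz":[-0.003,-0.05,1],"twist":[-0.0006,-0.0021,-0.0006],"jaw":1},{"xyz":[-0.003,-0.05,1],"twist":[-0.0006,-0.0021,-0.0006],"jaw":1}])

```text
time: 11.85
eef_pos: [0.4663, -0.3659, 0.0928]
ee_rot: [[-0.991, -0.134, 0.003], [-0.134, 0.991, -0.003], [-0.003, -0.003, -1.0]]
wrist_force: [0.1, -0.3, 0.8]
opening: 0.999
grasp_force: 0.0
```

```bash
python3 -c "
from h import *
st();go([.4644,-.366,.078],-172.5)"
```

```text
t 11.85 p [ 0.4663 -0.3659  0.0928] yaw -172.29 z [ 0.003 -0.003 -1.   ] J [-0.39  0.48 -0.27  0.   -0.82 -1.05] F [ 0.1 -0.3  0.8] op 0.999 g 0.0
xyz [0.0126 0.0012 0.0989] twist [-0.0005  0.0005  0.0006]
```

Request:
arm_command(targets=[{"xyz":[0.01,0,0.05],"twist":[0,0,0],"jaw":1},{"xyz":[0.01,0,0.095],"twist":[0,0,0],"jaw":1},{"xyz":[0.01,0,0.095],"twist":[0,0,0],"jaw":1},{"xyz":[0.01,0,0.095],"twist":[0,0,0],"jaw":-1},{"xyz":[0.01,0,0.095],"twist":[0,0,0],"jaw":-1},{"xyz":[0.01,0,0.095],"twist":[0,0,0],"jaw":-1},{"xyz":[0.01,0,0.095],"twist":[0,0,0],"jaw":-1},{"xyz":[0.01,0,0.095],"twist":[0,0,0],"jaw":-1}], newtons=60)

```text
time: 12.65
eef_pos: [0.4646, -0.3669, 0.0789]
ee_rot: [[-0.991, -0.133, 0.004], [-0.133, 0.991, -0.003], [-0.004, -0.004, -1.0]]
wrist_force: [-0.7, -0.3, 5.0]
opening: 0.707
grasp_force: 66.0
```

Request:
arm_command(targets=[{"xyz":[0,0,-0.05],"twist":[0,0,0],"jaw":-1},{"xyz":[0,0,-0.1],"twist":[0,0,0],"jaw":-1},{"xyz":[0,0,-0.15],"twist":[0,0,0],"jaw":-1},{"xyz":[0,0,-0.2],"twist":[0,0,0],"jaw":-1},{"xyz":[0,0,-0.35],"twist":[0,0,0],"jaw":-1},{"xyz":[0,0,-0.6],"twist":[0,0,0],"jaw":-1},{"xyz":[0,0,-0.6],"twist":[0,0,0],"jaw":-1},{"xyz":[0,0,-0.6],"twist":[0,0,0],"jaw":-1}])

```text
time: 13.45
eef_pos: [0.4639, -0.3661, 0.169]
ee_rot: [[-0.991, -0.132, 0.005], [-0.132, 0.991, -0.002], [-0.005, -0.003, -1.0]]
wrist_force: [-0.9, -0.2, -1.9]
opening: 0.707
grasp_force: 65.8
```

```bash
python3 -c "
from h import *
st();go([.5815,.1434,.17],-178.3)"
```

```text
t 13.45 p [ 0.4639 -0.3661  0.169 ] yaw -172.42 z [ 0.005 -0.002 -1.   ] J [-0.39  0.39 -0.19  0.   -0.99 -1.04] F [-0.9 -0.2 -1.9] op 0.707 g 65.8
xyz [-1.2248  3.2635 -0.011 ] twist [-0.0004  0.0008  0.0163]
```

The cover is held (opening 60 mm). Carrying it to the tray.

Request:
arm_command(targets=[{"xyz":[-0.1,0.3,-0.1],"twist":[0,0,0.008],"jaw":-1},{"xyz":[-0.2,0.55,-0.1],"twist":[0,0,0.0163],"jaw":-1},{"xyz":[-0.3,0.82,-0.1],"twist":[0,0,0.0163],"jaw":-1}])

```text
time: 13.75
eef_pos: [0.4913, -0.237, 0.1816]
ee_rot: [[-1.0, -0.028, 0.001], [-0.028, 1.0, -0.001], [-0.001, -0.001, -1.0]]
wrist_force: [0.7, -0.5, -2.7]
opening: 0.705
grasp_force: 66.1
```

Request:
arm_command(targets=[{"xyz":[-0.1,0.3,0],"twist":[0,0,0],"jaw":-1},{"xyz":[-0.2,0.6,0],"twist":[0,0,0],"jaw":-1},{"xyz":[-0.3,0.9,0],"twist":[0,0,0],"jaw":-1}])

```text
time: 14.05
eef_pos: [0.532, -0.1001, 0.1811]
ee_rot: [[-1.0, -0.03, -0.0], [-0.03, 1.0, -0.002], [0.001, -0.002, -1.0]]
wrist_force: [-0.0, -0.0, -2.8]
opening: 0.706
grasp_force: 66.1
```

Request:
arm_command(targets=[{"xyz":[-0.1,0.3,0],"twist":[0,0,0],"jaw":-1},{"xyz":[-0.2,0.6,0],"twist":[0,0,0],"jaw":-1},{"xyz":[-0.3,0.9,0],"twist":[0,0,0],"jaw":-1}])

```text
time: 14.35
eef_pos: [0.5729, 0.036, 0.1808]
ee_rot: [[-1.0, -0.03, -0.001], [-0.03, 1.0, -0.003], [0.001, -0.003, -1.0]]
wrist_force: [2.2, -0.9, -1.9]
opening: 0.707
grasp_force: 66.1
```

Request:
arm_command(targets=[{"xyz":[-0.05,0.2,0],"twist":[0,0,0],"jaw":-1},{"xyz":[-0.1,0.4,0],"twist":[0,0,0],"jaw":-1},{"xyz":[-0.1,0.5,0],"twist":[0,0,0],"jaw":-1},{"xyz":[-0.1,0.5,0],"twist":[0,0,0],"jaw":-1},{"xyz":[-0.1,0.5,0],"twist":[0,0,0],"jaw":-1}])

```text
time: 14.85
eef_pos: [0.5856, 0.1092, 0.1812]
ee_rot: [[-1.0, -0.03, 0.0], [-0.03, 1.0, -0.003], [-0.0, -0.003, -1.0]]
wrist_force: [-0.2, -0.2, -3.0]
opening: 0.705
grasp_force: 66.1
```

```bash
python3 -c "
from h import *
st();go([.5815,.1434,.022],-178.3)"
```

```text
t 14.85 p [0.5856 0.1092 0.1812] yaw -178.27 z [ 0.    -0.003 -1.   ] J [ 0.46  0.39 -0.16  0.   -1.03 -2.  ] F [-0.2 -0.2 -3. ] op 0.705 g 66.1
xyz [0.0203 0.2322 1.0604] twist [-0.0005  0.      0.0001]
```

Request:
arm_command(targets=[{"xyz":[0.02,0.232,0],"twist":[0,0,0],"jaw":-1},{"xyz":[0.02,0.232,0.25],"twist":[0,0,0],"jaw":-1},{"xyz":[0.02,0.232,0.5],"twist":[0,0,0],"jaw":-1},{"xyz":[0.02,0.232,0.75],"twist":[0,0,0],"jaw":-1},{"xyz":[0.02,0.232,0.9],"twist":[0,0,0],"jaw":-1},{"xyz":[0.02,0.232,1],"twist":[0,0,0],"jaw":-1},{"xyz":[0.02,0.232,1],"twist":[0,0,0],"jaw":-1},{"xyz":[0.02,0.232,1],"twist":[0,0,0],"jaw":-1}])

```text
time: 15.65
eef_pos: [0.5832, 0.1431, 0.0325]
ee_rot: [[-1.0, -0.029, 0.003], [-0.029, 1.0, -0.002], [-0.003, -0.003, -1.0]]
wrist_force: [-0.8, -1.0, -1.8]
opening: 0.704
grasp_force: 66.0
```

Request:
arm_command(targets=[{"xyz":[0,0,0.03],"twist":[0,0,0],"jaw":-1},{"xyz":[0,0,0.06],"twist":[0,0,0],"jaw":-1},{"xyz":[0,0,0.06],"twist":[0,0,0],"jaw":-1},{"xyz":[0,0,0.06],"twist":[0,0,0],"jaw":-1}])

```text
time: 16.05
eef_pos: [0.583, 0.1441, 0.0234]
ee_rot: [[-1.0, -0.03, 0.003], [-0.03, 1.0, -0.002], [-0.003, -0.002, -1.0]]
wrist_force: [0.2, 0.4, -2.4]
opening: 0.71
grasp_force: 66.1
```

```bash
python3 -c "
from h import *
st();go([.5815,.1434,.019],-178.3)"
```

```text
t 16.05 p [0.583  0.1441 0.0234] yaw -178.26 z [ 0.003 -0.002 -1.   ] J [ 0.51  0.58 -0.3   0.01 -0.68 -2.06] F [ 0.2  0.4 -2.4] op 0.71 g 66.1
xyz [ 0.0103 -0.004   0.0292] twist [-0.0003  0.0005  0.0001]
```

Request:
arm_command(targets=[{"xyz":[0,0,0.015],"twist":[0,0,0],"jaw":-1},{"xyz":[0,0,0.03],"twist":[0,0,0],"jaw":-1},{"xyz":[0,0,0.03],"twist":[0,0,0],"jaw":-1},{"xyz":[0,0,0.03],"twist":[0,0,0],"jaw":0.65},{"xyz":[0,0,0.03],"twist":[0,0,0],"jaw":0.65},{"xyz":[0,0,0.03],"twist":[0,0,0],"jaw":0.65}])

```text
time: 16.65
eef_pos: [0.5832, 0.1441, 0.0188]
ee_rot: [[-1.0, -0.03, 0.003], [-0.03, 1.0, -0.002], [-0.003, -0.002, -1.0]]
wrist_force: [0.0, -0.2, -0.0]
opening: 0.824
grasp_force: 0.0
```

Request:
arm_command(targets=[{"xyz":[0,0,-0.1],"twist":[0,0,0],"jaw":0.65},{"xyz":[0,0,-0.3],"twist":[0,0,0],"jaw":0.65},{"xyz":[0,0,-0.6],"twist":[0,0,0],"jaw":1},{"xyz":[0,0,-0.95],"twist":[0,0,0],"jaw":1},{"xyz":[0,0,-0.95],"twist":[0,0,0],"jaw":1}])

```text
time: 17.15
eef_pos: [0.5868, 0.1459, 0.1693]
ee_rot: [[-0.999, -0.032, 0.017], [-0.032, 0.999, 0.003], [-0.018, 0.003, -1.0]]
wrist_force: [-0.3, 0.9, 0.1]
opening: 1.001
grasp_force: 0.0
```

Request:
arm_command(targets=[{"xyz":[0.1,-0.3,0],"twist":[0,0,-0.008],"jaw":1},{"xyz":[0.2,-0.6,0],"twist":[0,0,-0.0163],"jaw":1},{"xyz":[0.3,-0.9,0],"twist":[0,0,-0.0163],"jaw":1},{"xyz":[0.3,-0.9,0],"twist":[0,0,-0.0163],"jaw":1}])

```text
time: 17.55
eef_pos: [0.5392, 0.004, 0.1613]
ee_rot: [[-0.992, -0.127, 0.001], [-0.127, 0.992, -0.002], [-0.001, -0.002, -1.0]]
wrist_force: [0.3, -0.6, -0.2]
opening: 0.998
grasp_force: 0.0
```

```bash
python3 -c "
from h import *
st();go([.4644,-.366,.18],-172.5)
a=cv2.resize(r.snapshot('top')[:,:,::-1][150:250,150:400],(800,320),interpolation=2)
b=cv2.resize(r.snapshot('scene')[:,:,::-1][140:270,100:425],(700,280),interpolation=2)
cv2.imwrite('pics/k4.png',np.vstack([a,np.pad(b,((0,0),(0,100),(0,0)))]))"
```

```text
t 17.55 p [0.5392 0.004  0.1613] yaw -172.7 z [ 0.001 -0.002 -1.   ] J [ 0.31  0.32 -0.32  0.   -0.93 -1.76] F [ 0.3 -0.6 -0.2] op 0.998 g 0.0
xyz [ 0.8083 -2.3836 -0.1192] twist [-0.0004  0.0001 -0.0006]
```

View pics/k4.png

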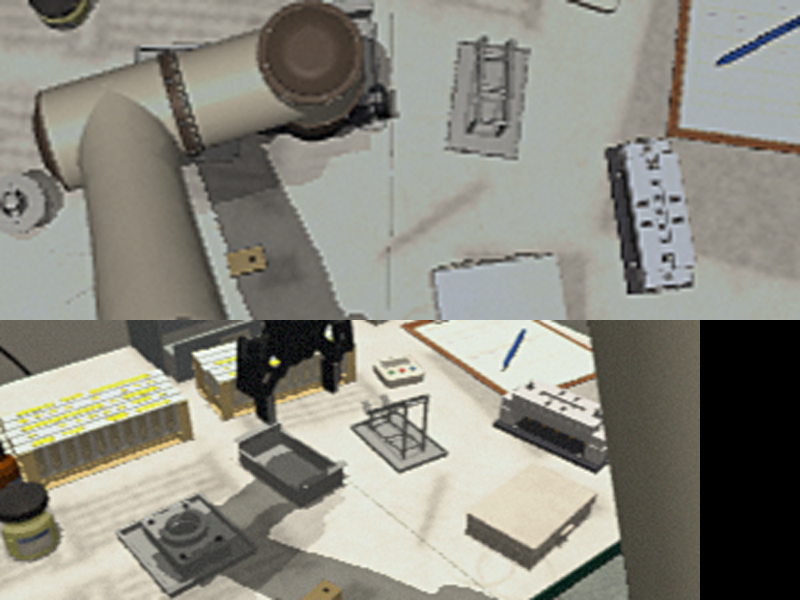

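The cover lies in the tray, collar up (scene crop (185,540)), and the spreader remains on the head at top crop (656,215). Returning for the spreader.

Request:
arm_command(targets=[{"xyz":[0.1,-0.3,-0.1],"twist":[0,0,0],"jaw":1},{"xyz":[0.2,-0.6,-0.12],"twist":[0,0,0],"jaw":1},{"xyz":[0.33,-0.95,-0.12],"twist":[0,0,0],"jaw":1}])

```text
time: 17.95
eef_pos: [0.5141, -0.1339, 0.1805]
ee_rot: [[-0.991, -0.136, 0.006], [-0.136, 0.991, -0.002], [-0.005, -0.003, -1.0]]
wrist_force: [1.7, -0.3, 0.4]
opening: 1.0
grasp_force: 0.0
```

Request:
arm_command(targets=[{"xyz":[0.1,-0.3,0],"twist":[0,0,0],"jaw":1},{"xyz":[0.2,-0.6,0],"twist":[0,0,0],"jaw":1},{"xyz":[0.33,-0.95,0],"twist":[0,0,0],"jaw":1}])

```text
time: 18.25
eef_pos: [0.4847, -0.2767, 0.18]
ee_rot: [[-0.991, -0.135, 0.004], [-0.135, 0.991, -0.003], [-0.004, -0.003, -1.0]]
wrist_force: [1.0, -0.1, 0.1]
opening: 0.998
grasp_force: 0.0
```

Request:
arm_command(targets=[{"xyz":[0.1,-0.3,0],"twist":[0,0,0],"jaw":1},{"xyz":[0.15,-0.48,0],"twist":[0,0,0],"jaw":1},{"xyz":[0.15,-0.48,0.2],"twist":[0,0,0],"jaw":1},{"xyz":[0.15,-0.48,0.4],"twist":[0,0,0],"jaw":1},{"xyz":[0.15,-0.48,0.6],"twist":[0,0,0],"jaw":1},{"xyz":[0.15,-0.48,0.6],"twist":[0,0,0],"jaw":1},{"xyz":[0.15,-0.48,0.6],"twist":[0,0,0],"jaw":1}])

```text
time: 18.95
eef_pos: [0.4724, -0.3501, 0.09]
ee_rot: [[-0.991, -0.134, 0.002], [-0.134, 0.991, -0.003], [-0.002, -0.003, -1.0]]
wrist_force: [-0.3, -0.6, -0.1]
opening: 0.999
grasp_force: 0.0
```

```bash
python3 -c "
from h import *
st();go([.4644,-.366,.063],-172.5)"
```

```text
t 18.95 p [ 0.4724 -0.3501  0.09  ] yaw -172.3 z [ 0.002 -0.003 -1.   ] J [-0.36  0.47 -0.28  0.   -0.81 -1.08] F [-0.3 -0.6 -0.1] op 0.999 g 0.0
xyz [ 0.0674 -0.0973  0.1804] twist [-0.0005  0.0003  0.0006]
```

Request:
arm_command(targets=[{"xyz":[0.067,-0.097,0],"twist":[0,0,0],"jaw":1},{"xyz":[0.067,-0.097,0],"twist":[0,0,0],"jaw":1},{"xyz":[0.067,-0.097,0.1],"twist":[0,0,0],"jaw":1},{"xyz":[0.067,-0.097,0.18],"twist":[0,0,0],"jaw":1},{"xyz":[0.067,-0.097,0.18],"twist":[0,0,0],"jaw":1},{"xyz":[0.067,-0.097,0.18],"twist":[0,0,0],"jaw":-1},{"xyz":[0.067,-0.097,0.18],"twist":[0,0,0],"jaw":-1},{"xyz":[0.067,-0.097,0.18],"twist":[0,0,0],"jaw":-1},{"xyz":[0.067,-0.097,0.18],"twist":[0,0,0],"jaw":-1},{"xyz":[0.067,-0.097,0.18],"twist":[0,0,0],"jaw":-1}])

```text
time: 19.95
eef_pos: [0.4644, -0.3666, 0.0643]
ee_rot: [[-0.991, -0.133, 0.005], [-0.133, 0.991, -0.004], [-0.005, -0.004, -1.0]]
wrist_force: [0.7, 0.7, 5.5]
opening: 0.633
grasp_force: 64.2
```

Request:
arm_command(targets=[{"xyz":[0,0,-0.05],"twist":[0,0,0],"jaw":-1},{"xyz":[0,0,-0.1],"twist":[0,0,0],"jaw":-1},{"xyz":[0,0,-0.15],"twist":[0,0,0],"jaw":-1},{"xyz":[0,0,-0.2],"twist":[0,0,0],"jaw":-1},{"xyz":[0,0,-0.4],"twist":[0,0,0],"jaw":-1},{"xyz":[0,0,-0.7],"twist":[0,0,0],"jaw":-1},{"xyz":[0,0,-0.95],"twist":[0,0,0],"jaw":-1},{"xyz":[0,0,-0.95],"twist":[0,0,0],"jaw":-1},{"xyz":[0,0,-0.95],"twist":[0,0,0],"jaw":-1}])

```text
time: 20.85
eef_pos: [0.4629, -0.3655, 0.2063]
ee_rot: [[-0.991, -0.132, 0.005], [-0.132, 0.991, -0.002], [-0.004, -0.003, -1.0]]
wrist_force: [-0.4, 0.1, -3.8]
opening: 0.636
grasp_force: 64.4
```

```bash
python3 -c "
from h import *
st()
a=np.radians(172.5);c=np.array([.591,-.187,0]);rx=np.array([np.cos(a),np.sin(a),0]);n=-np.sin(np.radians(35))*rx+np.array([0,0,np.cos(np.radians(35))])
up=np.cos(np.radians(35))*rx+np.array([0,0,np.sin(np.radians(35))])
tgt=c-.001*rx+[0,0,.066]+.015*n+.006*up
print(tgt,'n',n)
for h in (.004,.06): print(h,tgt+h*n);go(tgt+h*n,172.5,35)
go([.58,-.187,.24],172.5,35)
"
```

```text
t 20.85 p [ 0.4629 -0.3655  0.2063] yaw -172.43 z [ 0.005 -0.002 -1.   ] J [-0.39  0.35 -0.14  0.   -1.07 -1.04] F [-0.4  0.1 -3.8] op 0.636 g 64.4
[ 0.59564862 -0.187612    0.08172874] n [ 0.56866941 -0.07486675  0.81915204]
0.004 [ 0.5979233  -0.18791147  0.08500535]
xyz [-1.045   1.0572  0.8108] twist [-0.0131  0.0974  0.0405]
0.06 [ 0.62976879 -0.19210401  0.13087786]
xyz [-1.2531  1.0008  0.506 ] twist [-0.0131  0.0974  0.0405]
xyz [-0.9319  1.0763 -0.2231] twist [-0.0131  0.0974  0.0405]
```

Opening 54 mm and about 2.4–3.8 N: the spreader is held. Moving above the rack while turning and tilting.

Request:
arm_command(targets=[{"xyz":[-0.25,0.25,-0.1],"twist":[0,0,0],"jaw":-1},{"xyz":[-0.5,0.5,-0.1],"twist":[-0.0031,0.0243,0.0101],"jaw":-1},{"xyz":[-0.75,0.75,-0.1],"twist":[-0.0066,0.0487,0.0202],"jaw":-1},{"xyz":[-1,1,-0.1],"twist":[-0.0098,0.073,0.0304],"jaw":-1},{"xyz":[-1,1,-0.1],"twist":[-0.0131,0.0974,0.0405],"jaw":-1},{"xyz":[-1,1,-0.1],"twist":[-0.0131,0.0974,0.0405],"jaw":-1},{"xyz":[-1,1,-0.1],"twist":[-0.0131,0.0974,0.0405],"jaw":-1},{"xyz":[-1,1,-0.1],"twist":[-0.0131,0.0974,0.0405],"jaw":-1}])

```text
time: 21.65
eef_pos: [0.5914, -0.1974, 0.2184]
ee_rot: [[-0.81, 0.13, -0.572], [0.106, 0.992, 0.075], [0.577, -0.0, -0.817]]
wrist_force: [0.7, -0.5, -3.5]
opening: 0.635
grasp_force: 64.5
```

```bash
cat >> h.py <<'E'
def rack(h,up_=.006,c=(.591,-.187,0)):
    a=np.radians(172.5);rx=np.array([np.cos(a),np.sin(a),0]);s,k=np.sin(np.radians(35)),np.cos(np.radians(35));z=np.array([0,0,1])
    n=-s*rx+k*z;go(np.array(c)-.001*rx+.066*z+(.0163+h)*n+up_*(k*rx+s*z),172.5,35)
E
python3 -c "
from h import *
st();rack(.06);rack(.02);rack(.004)
a=cv2.resize(r.snapshot('scene')[:,:,::-1][130:230,240:360],(600,500),interpolation=2)
cv2.imwrite('pics/k5.png',a)"
```

```text
t 21.65 p [ 0.5914 -0.1974  0.2184] yaw 172.52 z [-0.572  0.075 -0.817] J [-0.08  0.71  0.39 -0.03 -1.86 -1.62] F [ 0.7 -0.5 -3.5] op 0.635 g 64.5
xyz [-0.5402  0.0686  0.3245] twist [-0.0001 -0.0006  0.    ]
xyz [-0.5412  0.0687  0.5912] twist [-0.0001 -0.0006  0.    ]
xyz [-0.5416  0.0688  0.6979] twist [-0.0001 -0.0006  0.    ]
```

View pics/k5.png

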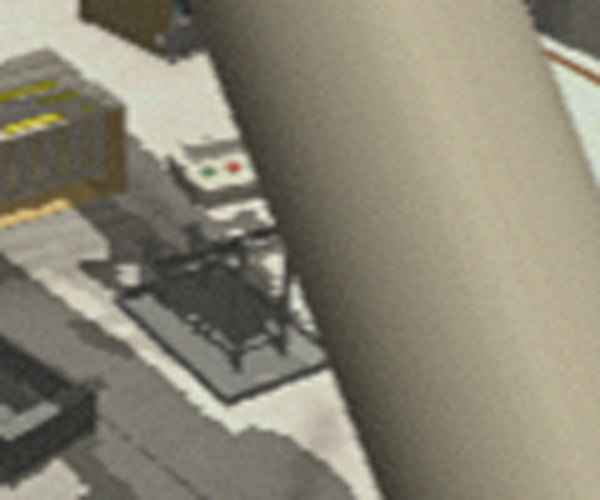

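The rack is partly hidden by the arm, with its low end and tabs at upper left, as expected. Tilt is 35° as wanted; lowering along the plate normal.

Request:
arm_command(targets=[{"xyz":[-0.27,0.069,0],"twist":[0,0,0],"jaw":-1},{"xyz":[-0.54,0.069,0],"twist":[0,0,0],"jaw":-1},{"xyz":[-0.54,0.069,0.2],"twist":[0,0,0],"jaw":-1},{"xyz":[-0.54,0.069,0.4],"twist":[0,0,0],"jaw":-1},{"xyz":[-0.54,0.069,0.52],"twist":[0,0,0],"jaw":-1},{"xyz":[-0.54,0.069,0.59],"twist":[0,0,0],"jaw":-1},{"xyz":[-0.54,0.069,0.59],"twist":[0,0,0],"jaw":-1},{"xyz":[-0.54,0.069,0.59],"twist":[0,0,0],"jaw":-1}])

```text
time: 22.5
eef_pos: [0.609, -0.1896, 0.1032]
ee_rot: [[-0.813, 0.13, -0.567], [0.107, 0.991, 0.074], [0.572, -0.001, -0.82]]
wrist_force: [-0.3, -0.3, -2.5]
opening: 0.634
grasp_force: 64.5
```

```bash
python3 -c "
from h import *
st();rack(.004);rack(.0)"
```

```text
t 22.5 p [ 0.609  -0.1896  0.1032] yaw 172.48 z [-0.567  0.074 -0.82 ] J [-0.07  0.83  0.32 -0.04 -1.68 -1.63] F [-0.3 -0.3 -2.5] op 0.634 g 64.5
xyz [-0.0081  0.0019  0.1339] twist [-0.0001  0.0003 -0.    ]
xyz [-0.0081  0.0019  0.1606] twist [-0.0001  0.0003 -0.    ]
```

Request:
arm_command(targets=[{"xyz":[-0.008,0,0.06],"twist":[0,0,0],"jaw":-1},{"xyz":[-0.008,0,0.1],"twist":[0,0,0],"jaw":-1},{"xyz":[-0.008,0,0.13],"twist":[0,0,0],"jaw":-1},{"xyz":[-0.008,0,0.15],"twist":[0,0,0],"jaw":-1},{"xyz":[-0.008,0,0.15],"twist":[0,0,0],"jaw":-1},{"xyz":[-0.008,0,0.15],"twist":[0,0,0],"jaw":-1}])

```text
time: 23.1
eef_pos: [0.5979, -0.1876, 0.0845]
ee_rot: [[-0.813, 0.129, -0.567], [0.106, 0.992, 0.072], [0.572, -0.002, -0.82]]
wrist_force: [3.1, 2.0, 5.9]
opening: 0.633
grasp_force: 65.5
```

```bash
python3 -c "
from h import *
st();rack(.0)
a=cv2.resize(r.snapshot('top')[:,:,::-1][150:215,270:350],(800,650)[:2],interpolation=2)[:600]
cv2.imwrite('pics/k6.png',a)"
```

```text
t 23.1 p [ 0.5979 -0.1876  0.0845] yaw 172.54 z [-0.567  0.072 -0.82 ] J [-0.06  0.82  0.27 -0.04 -1.62 -1.63] F [3.1 2.  5.9] op 0.633 g 65.5
xyz [ 0.0016 -0.0018  0.0152] twist [-0.0004  0.0003  0.0001]
```

View pics/k6.png

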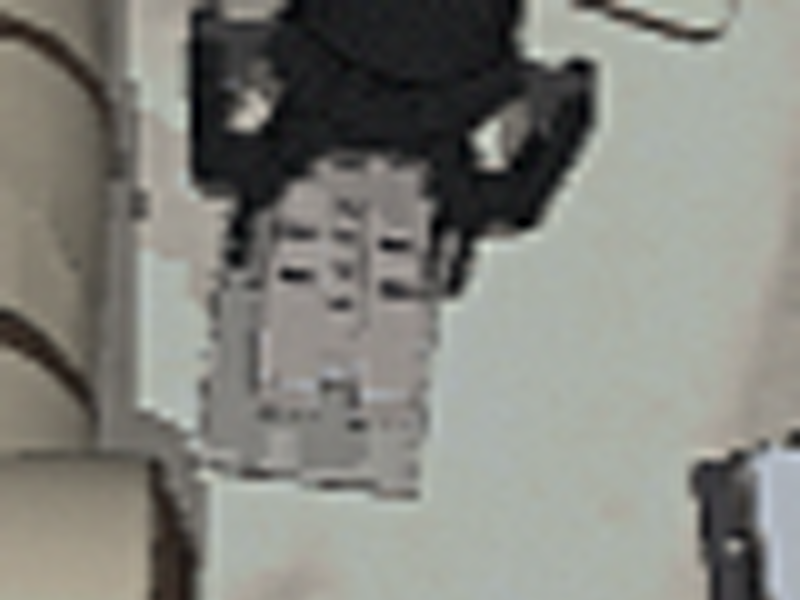

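The plate's near edge is (255–425,398), centred over the pan once parallax is allowed for. Contact is about 9 N on the rails. Releasing, then backing off along the normal.

Request:
arm_command(targets=[{"xyz":[0,0,0],"twist":[0,0,0],"jaw":0.6},{"xyz":[0,0,0],"twist":[0,0,0],"jaw":0.8},{"xyz":[0,0,0],"twist":[0,0,0],"jaw":0.8},{"xyz":[0,0,0],"twist":[0,0,0],"jaw":0.8},{"xyz":[0,0,-0.15],"twist":[0,0,0],"jaw":0.9},{"xyz":[0,0,-0.4],"twist":[0,0,0],"jaw":1},{"xyz":[0,0,-0.7],"twist":[0,0,0],"jaw":1},{"xyz":[0,0,-0.8],"twist":[0,0,0],"jaw":1},{"xyz":[0,0,-0.8],"twist":[0,0,0],"jaw":1}])

```text
time: 24.05
eef_pos: [0.6665, -0.1968, 0.1821]
ee_rot: [[-0.814, 0.13, -0.566], [0.107, 0.991, 0.074], [0.571, -0.001, -0.821]]
wrist_force: [-0.3, 0.6, -0.4]
opening: 1.001
grasp_force: 0.0
```

```bash
python3 -c "
from h import *
st();go([.464,-.366,.19],-172.5)"
```

```text
t 24.05 p [ 0.6665 -0.1968  0.1821] yaw 172.49 z [-0.566  0.074 -0.821] J [-0.07  0.87  0.63 -0.04 -1.93 -1.63] F [-0.3  0.6 -0.4] op 1.001 g 0.0
xyz [ 1.0076 -1.2939  0.6377] twist [ 0.0125 -0.0962 -0.0404]
```

Request:
arm_command(targets=[{"xyz":[0.2,0,-0.27],"twist":[0,0,0],"jaw":1},{"xyz":[0.2,-0.3,-0.27],"twist":[0.003,-0.024,-0.01],"jaw":1},{"xyz":[0.2,-0.6,-0.27],"twist":[0.006,-0.048,-0.02],"jaw":1},{"xyz":[0.2,-0.9,-0.27],"twist":[0.009,-0.072,-0.03],"jaw":1},{"xyz":[0.5,-1,0],"twist":[0.0125,-0.0962,-0.0404],"jaw":1},{"xyz":[0.8,-1,0.35],"twist":[0.0125,-0.0962,-0.0404],"jaw":1},{"xyz":[0.9,-1,0.4],"twist":[0.0125,-0.0962,-0.0404],"jaw":1},{"xyz":[0.9,-1,0.4],"twist":[0.0125,-0.0962,-0.0404],"jaw":1},{"xyz":[0.9,-1,0.4],"twist":[0.0125,-0.0962,-0.0404],"jaw":1}])

```text
time: 24.95
eef_pos: [0.4991, -0.326, 0.2085]
ee_rot: [[-0.992, -0.13, -0.007], [-0.13, 0.992, 0.002], [0.006, 0.003, -1.0]]
wrist_force: [-0.0, 0.2, 0.2]
opening: 1.002
grasp_force: 0.0
```

```bash
python3 -c "
from h import *
st();go([.464,-.366,.08],-172.8)
a=cv2.resize(r.snapshot('top')[:,:,::-1][150:250,270:390],(480,400),interpolation=2)
b=cv2.resize(r.snapshot('scene')[:,:,::-1][150:230,255:319],(320,400),interpolation=2)
cv2.imwrite('pics/k7.png',np.hstack([a,b]))"
```

```text
t 24.95 p [ 0.4991 -0.326   0.2085] yaw -172.55 z [-0.007  0.002 -1.   ] J [-0.31  0.37 -0.12  0.   -1.1  -1.13] F [-0.   0.2  0.2] op 1.002 g 0.0
xyz [ 0.2608 -0.2366  0.8577] twist [ 0.0005 -0.001   0.0007]
```

View pics/k7.png

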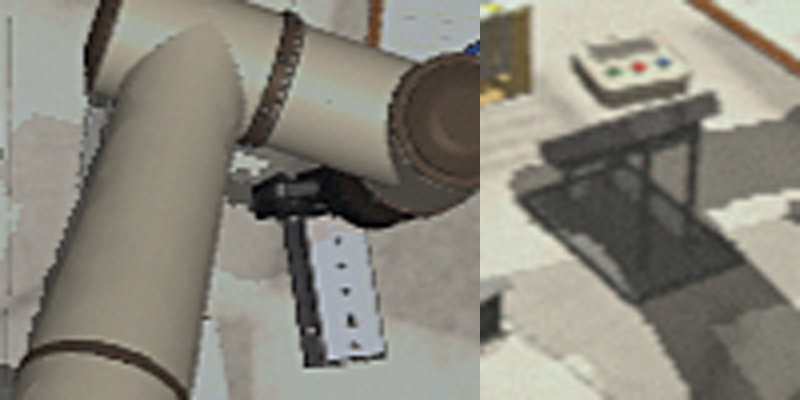

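The plate lies along the rails, tilted, in the right crop (620,130). The bar is alone on the stand. Grasping the bar next.

Request:
arm_command(targets=[{"xyz":[0.26,-0.237,0],"twist":[0,0,0.0005],"jaw":1},{"xyz":[0.26,-0.237,0.2],"twist":[0,0,0.0005],"jaw":1},{"xyz":[0.26,-0.237,0.5],"twist":[0,0,0.0005],"jaw":1},{"xyz":[0.26,-0.237,0.75],"twist":[0,0,0.0005],"jaw":1},{"xyz":[0.26,-0.237,0.86],"twist":[0,0,0.0005],"jaw":1},{"xyz":[0.26,-0.237,0.86],"twist":[0,0,0.0005],"jaw":1},{"xyz":[0.26,-0.237,0.86],"twist":[0,0,0.0005],"jaw":1}], newtons=80)

```text
time: 25.75
eef_pos: [0.4687, -0.3669, 0.0801]
ee_rot: [[-0.992, -0.129, -0.005], [-0.129, 0.992, 0.001], [0.004, 0.001, -1.0]]
wrist_force: [0.7, -0.4, 0.1]
opening: 1.003
grasp_force: 0.0
```

```bash
python3 -c "
from h import *
st();go([.464,-.3665,.049],-172.8)"
```

```text
t 25.75 p [ 0.4687 -0.3669  0.0801] yaw -172.6 z [-0.005  0.001 -1.   ] J [-0.39  0.5  -0.27  0.   -0.81 -1.05] F [ 0.7 -0.4  0.1] op 1.003 g 0.0
xyz [0.0297 0.0062 0.2074] twist [ 0.0002 -0.0007  0.0005]
```

Request:
arm_command(targets=[{"xyz":[0.03,0.003,0.1],"twist":[0.0002,-0.0007,0],"jaw":1},{"xyz":[0.03,0.003,0.2],"twist":[0.0002,-0.0007,0],"jaw":1},{"xyz":[0.03,0.003,0.207],"twist":[0.0002,-0.0007,0],"jaw":1},{"xyz":[0.03,0.003,0.207],"twist":[0.0002,-0.0007,0],"jaw":1},{"xyz":[0.03,0.003,0.207],"twist":[0.0002,-0.0007,0],"jaw":-1},{"xyz":[0.03,0.003,0.207],"twist":[0.0002,-0.0007,0],"jaw":-1},{"xyz":[0.03,0.003,0.207],"twist":[0.0002,-0.0007,0],"jaw":-1},{"xyz":[0.03,0.003,0.207],"twist":[0.0002,-0.0007,0],"jaw":-1},{"xyz":[0.03,0.003,0.207],"twist":[0.0002,-0.0007,0],"jaw":-1},{"xyz":[0.03,0.003,0.207],"twist":[0.0002,-0.0007,0],"jaw":-1}])

```text
time: 26.75
eef_pos: [0.4632, -0.367, 0.0508]
ee_rot: [[-0.992, -0.128, 0.002], [-0.128, 0.992, -0.001], [-0.002, -0.001, -1.0]]
wrist_force: [-0.6, 0.6, 5.4]
opening: 0.555
grasp_force: 83.4
```

Request:
arm_command(targets=[{"xyz":[0,0,-0.05],"twist":[0,0,0],"jaw":-1},{"xyz":[0,0,-0.15],"twist":[0,0,0],"jaw":-1},{"xyz":[0,0,-0.3],"twist":[0,0,0],"jaw":-1},{"xyz":[0,0,-0.5],"twist":[0,0,0],"jaw":-1},{"xyz":[0,0,-0.75],"twist":[0,0,0],"jaw":-1},{"xyz":[0,0,-1],"twist":[0,0,0],"jaw":-1},{"xyz":[0,0,-1],"twist":[0,0,0],"jaw":-1},{"xyz":[0,0,-1],"twist":[0,0,0],"jaw":-1}])

```text
time: 27.55
eef_pos: [0.462, -0.3662, 0.1995]
ee_rot: [[-0.992, -0.127, 0.001], [-0.127, 0.992, 0.001], [-0.001, 0.001, -1.0]]
wrist_force: [0.5, 0.3, -4.9]
opening: 0.556
grasp_force: 83.0
```

```bash
python3 -c "
from h import *
st();go([.6185,-.0281,.25],-173.8)"
```

```text
t 27.55 p [ 0.462  -0.3662  0.1995] yaw -172.71 z [ 0.001  0.001 -1.   ] J [-0.4   0.36 -0.15 -0.   -1.06 -1.05] F [ 0.5  0.3 -4.9] op 0.556 g 83.0
xyz [-1.321   2.1038 -0.3331] twist [0.0002 0.0001 0.003 ]
```

Request:
arm_command(targets=[{"xyz":[-0.1,0.15,-0.15],"twist":[0,0,0],"jaw":-1},{"xyz":[-0.25,0.4,-0.15],"twist":[0,0,0.003],"jaw":-1},{"xyz":[-0.4,0.65,-0.15],"twist":[0,0,0.003],"jaw":-1},{"xyz":[-0.6,0.9,-0.15],"twist":[0,0,0.003],"jaw":-1}])

```text
time: 27.95
eef_pos: [0.5327, -0.2196, 0.2194]
ee_rot: [[-0.994, -0.107, -0.006], [-0.107, 0.994, 0.002], [0.005, 0.003, -1.0]]
wrist_force: [1.5, 0.0, -3.6]
opening: 0.556
grasp_force: 83.4
```

Request:
arm_command(targets=[{"xyz":[-0.15,0.25,0],"twist":[0,0,0],"jaw":-1},{"xyz":[-0.3,0.5,0],"twist":[0,0,0],"jaw":-1},{"xyz":[-0.45,0.75,0],"twist":[0,0,0],"jaw":-1},{"xyz":[-0.6,1,0],"twist":[0,0,0],"jaw":-1},{"xyz":[-0.65,1,0],"twist":[0,0,0],"jaw":-1},{"xyz":[-0.65,1,0],"twist":[0,0,0],"jaw":-1},{"xyz":[-0.65,1,0],"twist":[0,0,0],"jaw":-1}])

```text
time: 28.65
eef_pos: [0.6138, -0.0622, 0.2199]
ee_rot: [[-0.994, -0.108, -0.005], [-0.108, 0.994, 0.0], [0.004, 0.001, -1.0]]
wrist_force: [-0.6, -0.2, -3.3]
opening: 0.552
grasp_force: 83.6
```

```bash
python3 -c "
from h import *
st();go([.6185,-.0281,.0598],-173.8)
a=cv2.resize(r.snapshot('scene')[:,:,::-1][100:250,160:360],(480,360),interpolation=2)
b=cv2.resize(r.snapshot('top')[:,:,::-1][140:230,220:340],(320,240),interpolation=2)
cv2.imwrite('pics/k8.png',np.hstack([a,np.pad(b,((0,120),(0,0),(0,0)))]))"
```

```text
t 28.65 p [ 0.6138 -0.0622  0.2199] yaw -173.8 z [-0.005  0.    -1.   ] J [ 0.16  0.39 -0.05 -0.   -1.14 -1.62] F [-0.6 -0.2 -3.3] op 0.552 g 83.6
xyz [-0.0606  0.2216  1.0673] twist [ 0.0001 -0.0007  0.    ]
```

View pics/k8.png

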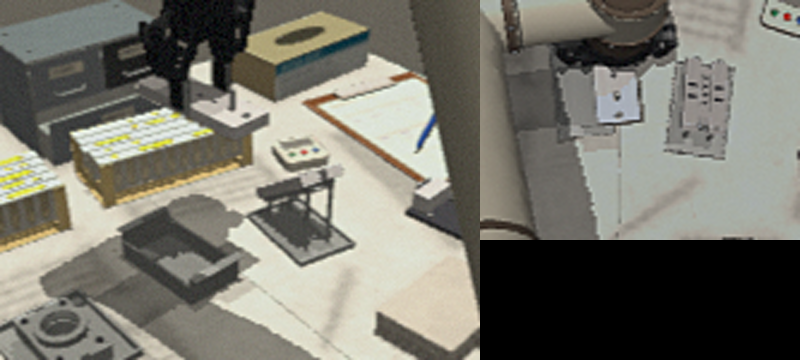

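The bar hangs level and the trough (180,245) is clear. The plate on the rack looks right. Lowering.

Request:
arm_command(targets=[{"xyz":[-0.06,0.222,0],"twist":[0,0,0],"jaw":-1},{"xyz":[-0.06,0.222,0.2],"twist":[0,0,0],"jaw":-1},{"xyz":[-0.06,0.222,0.45],"twist":[0,0,0],"jaw":-1},{"xyz":[-0.06,0.222,0.7],"twist":[0,0,0],"jaw":-1},{"xyz":[-0.06,0.222,0.85],"twist":[0,-0.0007,0],"jaw":-1},{"xyz":[-0.06,0.222,0.97],"twist":[0,-0.0007,0],"jaw":-1},{"xyz":[-0.06,0.222,1],"twist":[0,-0.0007,0],"jaw":-1},{"xyz":[-0.06,0.222,1],"twist":[0,-0.0007,0],"jaw":-1},{"xyz":[-0.06,0.222,1],"twist":[0,-0.0007,0],"jaw":-1}])

```text
time: 29.65
eef_pos: [0.6212, -0.0279, 0.0732]
ee_rot: [[-0.994, -0.108, 0.007], [-0.108, 0.994, 0.001], [-0.007, 0.0, -1.0]]
wrist_force: [0.5, 0.6, -2.6]
opening: 0.553
grasp_force: 83.6
```

```bash
python3 -c "
from h import *
st();go([.6185,-.0281,.0588],-173.8)"
```

```text
t 29.65 p [ 0.6212 -0.0279  0.0732] yaw -173.77 z [ 0.007  0.001 -1.   ] J [ 0.22  0.54 -0.21  0.   -0.81 -1.68] F [ 0.5  0.6 -2.6] op 0.553 g 83.6
xyz [0.0184 0.0004 0.096 ] twist [0.0001 0.0011 0.0001]
```

Request:
arm_command(targets=[{"xyz":[0.018,0,0.03],"twist":[0,0.0009,0],"jaw":-1},{"xyz":[0.018,0,0.06],"twist":[0,0.0009,0],"jaw":-1},{"xyz":[0.018,0,0.08],"twist":[0,0.0009,0],"jaw":-1},{"xyz":[0.018,0,0.095],"twist":[0,0.0009,0],"jaw":-1},{"xyz":[0.018,0,0.095],"twist":[0,0.0009,0],"jaw":-1},{"xyz":[0.018,0,0.095],"twist":[0,0.0009,0],"jaw":-1}])

```text
time: 30.25
eef_pos: [0.6176, -0.0277, 0.0588]
ee_rot: [[-0.994, -0.109, -0.001], [-0.109, 0.994, 0.0], [0.001, 0.0, -1.0]]
wrist_force: [-3.4, 1.2, 5.8]
opening: 0.554
grasp_force: 84.7
```

```bash
python3 -c "
from h import *
st();go([.6185,-.0281,.0588],-173.8)"
```

```text
t 30.25 p [ 0.6176 -0.0277  0.0588] yaw -173.73 z [-0.001  0.    -1.   ] J [ 0.22  0.56 -0.23 -0.   -0.79 -1.68] F [-3.4  1.2  5.8] op 0.554 g 84.7
xyz [-0.0056 -0.0035  0.0003] twist [ 0.     -0.0002  0.0002]
```

Contact came at the expected height. Releasing and moving clear.

Request:
arm_command(targets=[{"xyz":[0,0,0],"twist":[0,0,0],"jaw":0.6},{"xyz":[0,0,0],"twist":[0,0,0],"jaw":0.6},{"xyz":[0,0,0],"twist":[0,0,0],"jaw":0.6},{"xyz":[0,0,0],"twist":[0,0,0],"jaw":0.6},{"xyz":[0,0,-0.15],"twist":[0,0,0],"jaw":0.6},{"xyz":[0,0,-0.4],"twist":[0,0,0],"jaw":0.6},{"xyz":[0,0,-0.7],"twist":[0,0,0],"jaw":1},{"xyz":[0,0,-1],"twist":[0,0,0],"jaw":1},{"xyz":[0,0,-1],"twist":[0,0,0],"jaw":1}])

```text
time: 31.15
eef_pos: [0.622, -0.0277, 0.2157]
ee_rot: [[-0.994, -0.11, 0.014], [-0.11, 0.994, 0.001], [-0.014, -0.001, -1.0]]
wrist_force: [0.7, 0.3, 0.3]
opening: 1.002
grasp_force: 0.0
```

Request:
arm_command(targets=[{"xyz":[0.6,-0.3,-0.1],"twist":[0,0,0],"jaw":1},{"xyz":[1,-0.6,-0.3],"twist":[0,0,0],"jaw":1},{"xyz":[1,-1,-0.3],"twist":[0,0,0],"jaw":1},{"xyz":[1,-1,-0.3],"twist":[0,0,0],"jaw":1},{"xyz":[1,-1,-0.3],"twist":[0,0,0],"jaw":1}])

```text
time: 31.65
eef_pos: [0.4836, -0.1956, 0.2539]
ee_rot: [[-0.994, -0.107, 0.0], [-0.107, 0.994, -0.0], [-0.0, -0.0, -1.0]]
wrist_force: [0.8, 0.5, -0.4]
opening: 1.0
grasp_force: 0.0
```

Request:
arm_command(targets=[{"xyz":[0,-0.4,-0.1],"twist":[0,0,0],"jaw":1},{"xyz":[0,-0.7,-0.1],"twist":[0,0,0],"jaw":1},{"xyz":[0,-1,-0.1],"twist":[0,0,0],"jaw":1},{"xyz":[0,-1,-0.1],"twist":[0,0,0],"jaw":1},{"xyz":[0,-1,-0.1],"twist":[0,0,0],"jaw":1}])

```text
time: 32.15
eef_pos: [0.5011, -0.3436, 0.2665]
ee_rot: [[-0.994, -0.106, -0.003], [-0.106, 0.994, 0.001], [0.003, 0.001, -1.0]]
wrist_force: [-0.4, -0.0, -0.9]
opening: 1.0
grasp_force: 0.0
```

```bash
python3 -c "
from h import *
st()
a=cv2.resize(r.snapshot('top')[:,:,::-1][140:240,140:330],(684,360),interpolation=2)
b=cv2.resize(r.snapshot('scene')[:,:,::-1][140:320,80:380],(400,240),interpolation=2)
cv2.imwrite('pics/k9.png',np.vstack([a,np.pad(b,((0,0),(0,284),(0,0)))]))"
```

```text
t 32.15 p [ 0.5011 -0.3436  0.2665] yaw -173.91 z [-0.003  0.001 -1.   ] J [-0.33  0.34 -0.   -0.   -1.23 -1.13] F [-0.4 -0.  -0.9] op 1.0 g 0.0
```

View pics/k9.png

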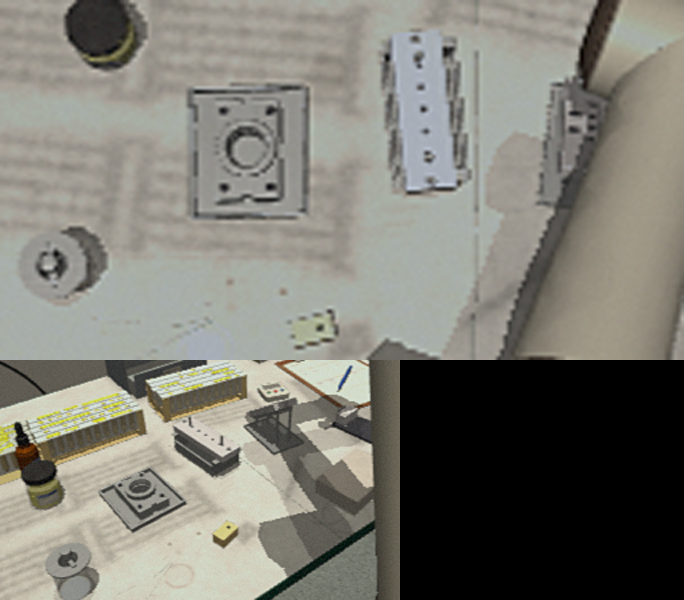

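The bar is on the trough, nozzles inside ((425,110) in the top crop). The cover is in the tray, the strainer on the beaker, and the spacer and jar are untouched. The arm hides the rack, so I'll move it aside and check numerically that the plate slid to the ledge.

Request:
arm_command(targets=[{"xyz":[0.2,0.4,0],"twist":[0,0,0],"jaw":1},{"xyz":[0.2,0.7,0],"twist":[0,0,0],"jaw":1},{"xyz":[0.2,1,0],"twist":[0,0,0],"jaw":1}])

```text
time: 32.55
eef_pos: [0.4548, -0.1999, 0.2679]
ee_rot: [[-0.994, -0.109, -0.001], [-0.109, 0.994, 0.0], [0.001, 0.001, -1.0]]
wrist_force: [0.7, 1.2, 0.0]
opening: 1.003
grasp_force: 0.0
```

Request:
arm_command(targets=[{"xyz":[0,0.4,0],"twist":[0,0,0],"jaw":1},{"xyz":[0,0.7,0],"twist":[0,0,0],"jaw":1},{"xyz":[0,1,0],"twist":[0,0,0],"jaw":1}])

```text
time: 32.85
eef_pos: [0.4386, -0.0502, 0.2685]
ee_rot: [[-0.994, -0.111, 0.0], [-0.111, 0.994, 0.001], [-0.0, 0.001, -1.0]]
wrist_force: [1.0, 0.6, 0.8]
opening: 0.999
grasp_force: 0.0
```

Request:
arm_command(targets=[{"xyz":[0,0.4,0],"twist":[0,0,0],"jaw":1},{"xyz":[0,0.7,0],"twist":[0,0,0],"jaw":1},{"xyz":[0,1,0],"twist":[0,0,0],"jaw":1}])

```text
time: 33.15
eef_pos: [0.4219, 0.0988, 0.2687]
ee_rot: [[-0.994, -0.112, 0.0], [-0.112, 0.994, 0.002], [-0.001, 0.002, -1.0]]
wrist_force: [0.6, -0.6, 0.4]
opening: 1.003
grasp_force: 0.0
```

Request:
arm_command(targets=[{"xyz":[0,0.4,0],"twist":[0,0,0],"jaw":1},{"xyz":[0,0.7,0],"twist":[0,0,0],"jaw":1},{"xyz":[0,1,0],"twist":[0,0,0],"jaw":1},{"xyz":[0,1,0],"twist":[0,0,0],"jaw":1}])

```text
time: 33.55
eef_pos: [0.4057, 0.2506, 0.2683]
ee_rot: [[-0.993, -0.118, -0.0], [-0.118, 0.993, 0.002], [-0.0, 0.002, -1.0]]
wrist_force: [-0.8, -0.0, -0.3]
opening: 1.002
grasp_force: 0.0
```

```bash
python3 -c "
from h import *
st()
g=r.snapshot('top').astype(int).mean(2);s0=cv2.imread('pics/top0.png').astype(int).mean(2)
k6=cv2.cvtColor(cv2.imread('pics/k6.png'),cv2.COLOR_BGR2GRAY)
for c in(299,303,307,310):
  print(c,'now',g[160:204,c].astype(int).tolist())
c=301;print('k6 ',[int(k6[i*10+5,(c-270)*10+5]) for i in range(10,54)])
print('before',s0[160:204,c].astype(int).tolist());print('now301',g[160:204,c].astype(int).tolist())
for q in(170,180,186): print('row',q,g[q,285:322].astype(int).tolist())
a=np.radians(172.5);rx=np.array([np.cos(a),np.sin(a),0]);ry=np.array([-rx[1],rx[0],0]);z=np.array([0,0,1]);s,k=np.sin(np.radians(35)),np.cos(np.radians(35))
O=np.array([.591,-.187,0])-.001*rx+.066*z+.014*(-s*rx+k*z)
for e in(-1,1):
  for w in(-1,1): print(e,w,proj('top',O+e*.062*(k*rx+s*z)+w*.028*ry))
"
```

```text
t 33.55 p [0.4057 0.2506 0.2683] yaw -173.25 z [-0.     0.002 -1.   ] J [ 0.89  0.11 -0.3  -0.   -1.15 -2.35] F [-0.8 -0.  -0.3] op 1.002 g 0.0
299 now [173, 164, 139, 141, 138, 141, 139, 139, 139, 141, 148, 23, 119, 145, 149, 70, 56, 149, 142, 143, 141, 142, 141, 142, 141, 142, 151, 132, 133, 130, 127, 123, 141, 139, 135, 144, 144, 108, 166, 173, 169, 168, 165, 166]
303 now [169, 174, 162, 160, 105, 148, 143, 133, 103, 119, 135, 122, 104, 113, 141, 96, 139, 148, 95, 138, 145, 138, 142, 140, 131, 137, 121, 84, 80, 132, 127, 127, 126, 124, 121, 140, 145, 149, 67, 180, 173, 168, 167, 169]
307 now [163, 169, 176, 124, 156, 154, 145, 143, 152, 151, 145, 148, 137, 134, 147, 148, 143, 126, 149, 144, 144, 141, 140, 141, 142, 143, 141, 144, 128, 137, 116, 106, 148, 147, 145, 143, 145, 147, 105, 129, 175, 169, 168, 169]
310 now [168, 168, 135, 143, 141, 141, 141, 143, 141, 141, 143, 147, 98, 63, 148, 145, 150, 45, 127, 144, 141, 140, 144, 141, 142, 143, 144, 144, 149, 133, 133, 131, 141, 141, 132, 141, 131, 127, 140, 103, 175, 170, 166, 165]
k6  [30, 28, 32, 33, 30, 38, 98, 98, 134, 149, 148,
[... 626 characters left out ...]
70, 170, 168, 171, 170, 171, 167, 149, 142, 136, 105, 86, 159, 148, 148, 150, 148, 139, 135, 152, 139, 118, 145, 141, 141, 143, 147, 151, 127, 117, 171, 171, 169, 170, 169, 170, 169]
row 180 [169, 171, 169, 170, 171, 154, 93, 143, 120, 120, 107, 128, 143, 140, 141, 141, 140, 141, 145, 144, 135, 122, 144, 141, 141, 141, 142, 127, 110, 168, 170, 170, 170, 170, 170, 168, 169]
row 186 [166, 166, 167, 167, 168, 161, 140, 123, 129, 113, 84, 150, 160, 162, 151, 149, 119, 113, 121, 125, 126, 150, 141, 144, 145, 144, 140, 135, 161, 172, 174, 171, 170, 169, 169, 168, 169]
-1 -1 [297.44148216 161.66561145]
-1 1 [313.19954605 163.99059812]
1 -1 [295.60018429 186.47238547]
1 1 [312.24990766 188.93176375]
```

```bash
python3 -c "
from station import r
print(r.job_done())"
```

```text
the job is handed in; nothing more can be done
None
```

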